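# Load the small cheese press, bolt its beam and wind the plate down

### The arm

A 6-joint arm with a two-finger parallel gripper is mounted at the origin on the work surface. World frame = base frame: x ahead of the robot, y to its left, z up, the work surface at z = 0. Lengths are in m, angles in degrees, forces in N, time in s.
With the tool pointing down it reaches from about 0.275 to 0.825 m from the base axis. Payload 4.9 kg.
Tool frame: the origin (TCP) lies midway between the tips of the shut fingers; the grasp point (between the pads) lies robot.grasp_offset behind it (robot.grasp_offset is the distance from the TCP to the grasp point, in m); z points along the fingers, y is the direction in which the jaws open and shut (so a half turn about z gives the same grasp; the last joint's range is limited). The gripper opens to 85 mm and grips with 20 to 120 N. Pads are 22 mm wide; open, the fingers measure 114 mm over their backs; the gripper's body (76 mm by 85 mm) begins 54 mm behind the grasp point. The pads swing forward as they close: fully open they stand 13 mm farther back than shut.
Start: joints at [-77.017, 18.69, -11.035, 60.275, 0, 82.311], TCP at [0.194, -0.515, 0.231] pointing down, gripper open.
Joint ranges: [-152.03, 152.03], [-55.5, 102.48], [-74.3, 77.21], [-110.64, 120.58], [-84.22, 78.4], [-180, 180]. Speed limits (degrees/s): [147.25, 147.25, 180, 180, 180, 180].

### API

Orientations are given as a 3x3 rotation matrix whose columns are the frame's x, y, z axes.
In Python, from station import robot gives the robot as it stands.
- The arm moves only by the shell command python3 -m handwheel 'ROWS' [OPENING] [FORCE]. ROWS is JSON, a list of rows, each a list of 2 entries, a list of its own where there are three numbers: the shift along the world's x, y, z in mm, then the turn about the world's z in rad. A call has 1 to 12 rows; each row is the pose to reach, as a shift and turn from the pose commanded when the call began; what a row does not reach only later rows make up. A row lasts 1/8 s, in which the tool goes at most 62.5 mm and 10.7 degrees, less where a joint would pass 70% of its speed; a pose out of reach is approached as far as the arm can. A call with a gripper value outside its range is refused whole. OPENING is the opening, from 0 (shut) to 1 (fully open), set as the call begins (- or left out, the last holds). The fingers move at their own pace and stop on an object; FORCE is the grip in N (left out, the last holds). Time passes only in rows, so rows that repeat a pose let the fingers close. It gives the time, the measured TCP pose, the force and the opening at its end, in the units of the state.
- robot.state(): the state, without advancing time (a new reading comes with each control period).
- robot.camera(name): name is "scene" or "top" or "wrist"; returns a dict with "img" (420x560x3 uint8, blue, green, red), "K" (3x3 intrinsics, pixels), "eye" and "attitude" of the camera in the world. Camera axes: x right, y down, z forward; pixel columns grow to the right and rows downward; lengths in m; the calibration is good to about 2 mm. A picture is of the moment at which its call begins. There is no depth.
- robot.hand_in(): hands the job in, once; it reports no verdict.
Trained networks look in the newest picture that a camera, given by its name, has taken for a name from the list of things; names that differ only in an ending like _2 or _b are one class to them, and where a whole thing is asked for, a point or a joint stands for the part that bears it (a point fixed in the world has none). Each returns a list of dicts, best first, with "score" (0 to 1); they miss things now and then, are a little off and sometimes report something else, mostly with a low value. They report only what shows in the picture. A call takes as long as a camera call.
- robot.find_in(camera, query): "xy" ([column, row] in pixels, amid what is visible of it).
- robot.pinpoint(camera, query): "xy" ([column, row] in pixels: a listed point, or the origin of a listed thing).
The state is a dict: "time_s": time; "joints": joint angles; "joint_vel": joint speeds; "joint_torque": joint torques, N m; "eef_pos": TCP position; "ee_rot": TCP orientation; "wrist_force": force on the tool from outside, world axes, zero at the start; "ft_torque": the same for the moment, N m; "opening": finger opening in m.
Only numpy, scipy, OpenCV 4.12 (cv2) and the standard library are available. Lean on these libraries where they do the work, as an engineer would, in place of code of your own. Each camera call takes 0.05 s, during which the arm holds its last target.

### The job

Get the cheese press ready and pressing: clear the wooden spatula from its drip tray into the washing-up tub, then stand every filled cheese mould from the draining mat upright in the drip tray. Swing the beam over until it meets its stop, slide the barrel bolt on its end fully home into the keeper, and only then wind the handwheel clockwise until the pressing plate bears down firmly on all the moulds. Leave the press clamped, and do not knock over the jar, the mug or the soap bottle.

Things in the scene. Friction and masses are not known exactly. Their poses are not given: they have to be found in the camera images.
- press: stainless bench cheese press, fixed on the counter; origin on the counter under the middle of its drip tray, x from pivot post to keeper post, z up. Base 440 x 190 mm, top at 25 mm. Posts on the x axis: pivot post at -170 mm (26 mm thick), keeper post at +170 mm (24 mm thick), topped by the keeper, a staple reaching 209 mm above the counter with a slot 16 mm wide
- tray (a point): middle of the floor of the drip tray, 25 mm above the counter, axes as the press. Inside the tray measures 218 mm along x and 138 mm along y; its rim is 10 mm high and 4 mm thick. It has room for four moulds in two rows of two, for example at x +-50 mm and y +-35 mm
- beam (a joint): angle of the swing beam about the pivot post, rad. 0: closed against its stop, over the tray along the press's +x axis; it grows to 2.3 as it opens, anticlockwise from above. It starts open and stays where left (about 2 N at its end moves it): push it by its side face. Only this friction holds it closed until the bolt is home
- beam_end (a point): middle of the swing beam's outer end, 285 mm from the pivot axis, 167.5 mm above the counter. The beam is a bar 26 mm wide, underside at 155 mm and top at 180 mm above the counter; it ends 315 mm from the pivot axis. x of this point points outwards along the beam, z up
- bolt (a joint): travel of the barrel bolt on top of the beam's outer end, m. 0: fully drawn back towards the wheel, 0.028: fully home; about 2 N moves it and it stays where it is left. It slides outwards along the beam; its 10 mm rod is within the slot of the keeper from about 0.006 on, if the beam is closed
- bolt_knob (a point): middle of the upright round knob of the bolt, 14 mm in diameter, standing from 189 to 221 mm above the counter; this point is at 207 mm. It moves with the bolt, from 269 mm (drawn) to 297 mm (home) from the pivot axis
- spindle_axis (a point): point on the axis of handwheel and spindle at the top of the beam, 180 mm above the counter, 170 mm from the pivot axis; it swings with the beam. The threaded spindle, 16 mm thick, stands up through the wheel to 260 mm above the counter with the plate fully up, and sinks with the plate
- wheel (a joint): angle of the handwheel, rad, growing clockwise from above, to 16.5. A solid disc 110 mm across lying level on the beam, its face 206 mm (rim 208 mm) above the counter, a height it keeps. About 5 N at the handle turns it; once the plate bears on the moulds it goes stiff: 10 to 14 N at the handle is firm enough. The screw holds when let go
- wheel_handle (a point): grip point on the revolving upright handle of the handwheel, a black round peg 18 mm in diameter standing from 207 to 248 mm above the counter; this point is at 232 mm, on a circle of 46 mm radius about the spindle axis. The peg turns freely on its pin, so it can be carried round without turning the gripper, or pushed from behind with shut fingers
- mat: thin flat draining mat, 270 x 250 mm, lying on the counter; origin at its middle. The moulds start on it
- mould1: one of up to four like cheese moulds: a white perforated plastic cup 58 mm in diameter and 44 mm high, filled, with its follower, a disc 48 mm in diameter, standing 12 mm out of the top (56 mm in all). 0.13 to 0.22 kg. Origin at the middle of its underside, z up through the follower. Only two to four are there; None if it is absent (or while held)
- mould2: one of up to four like cheese moulds: a white perforated plastic cup 58 mm in diameter and 44 mm high, filled, with its follower, a disc 48 mm in diameter, standing 12 mm out of the top (56 mm in all). 0.13 to 0.22 kg. Origin at the middle of its underside, z up through the follower. Only two to four are there; None if it is absent (or while held)
- mould3: one of up to four like cheese moulds: a white perforated plastic cup 58 mm in diameter and 44 mm high, filled, with its follower, a disc 48 mm in diameter, standing 12 mm out of the top (56 mm in all). 0.13 to 0.22 kg. Origin at the middle of its underside, z up through the follower. Only two to four are there; None if it is absent (or while held)
- mould4: one of up to four like cheese moulds: a white perforated plastic cup 58 mm in diameter and 44 mm high, filled, with its follower, a disc 48 mm in diameter, standing 12 mm out of the top (56 mm in all). 0.13 to 0.22 kg. Origin at the middle of its underside, z up through the follower. Only two to four are there; None if it is absent (or while held)
- spatula: wooden spatula, 170 mm long, lying flat in the drip tray at the start. Origin at the middle of its underside, x towards the blade. Handle 105 mm long, 18 mm wide, 12 mm thick, from x -85 to +20 mm; blade 70 mm long, 46 mm wide, 6 mm thick, from x +15 to +85 mm. It balances near x +5 mm; grip the handle across y near x 0
- tub: washing-up tub, open box of grey-blue plastic fixed on the counter, 190 mm (its x) by 230 mm (its y), 75 mm high, walls and floor 5 mm; origin at the middle of its underside
- jar: small amber glass jar with a dark lid, 54 mm in diameter, 85 mm high, bystander; origin under its middle, z up
- mug: white mug, 80 mm in diameter, 90 mm high, bystander; origin under its middle, z up
- soap: green soap bottle, 60 mm in diameter, 160 mm high, bystander; origin under its middle, z up
- plate: steel pressing plate, 205 x 130 x 12 mm, hanging below the beam on the spindle and swinging with it, long side along the beam; origin at the middle of its underside. Fully up, that is 126 mm above the counter; it meets the tops of moulds standing in the tray at 81 mm, after 45 mm of travel (it could go 52 mm with no moulds). Tied to the wheel : it sinks 3.18 mm per rad

How it is judged (in metres and radians):
On the way, in this order (a step that is already met when the one before it is completed fails the run):
1. the spatula lies in the washing-up tub and every mould stands upright in the drip tray, all let go (x of spatula in the frame of tub between -0.09 and 0.09 m and y of spatula in the frame of tub between -0.11 and 0.11 m and z of spatula in the frame of tub below 0.05 m and x of mould1 in the frame of tray between -0.082 and 0.082 m and y of mould1 in the frame of tray between -0.042 and 0.042 m and z of each of mould1, mould2, mould3, mould4 in the frame of tray below 0.006 m and angle between each of mould1, mould2, mould3, mould4's own z axis and vertical below 0.08 rad and linear speed of each of mould1, mould2, mould3, mould4 below 0.03 m/s and x of mould2 in the frame of tray between -0.082 and 0.082 m and y of mould2 in the frame of tray between -0.042 and 0.042 m and x of mould3 in the frame of tray between -0.082 and 0.082 m and y of mould3 in the frame of tray between -0.042 and 0.042 m and x of mould4 in the frame of tray between -0.082 and 0.082 m and y of mould4 in the frame of tray between -0.042 and 0.042 m and contact force between the fingers and mould1 below 0.3 N and contact force between the fingers and mould2 below 0.3 N and contact force between the fingers and mould3 below 0.3 N and contact force between the fingers and mould4 below 0.3 N and contact force between the fingers and spatula below 0.3 N), for 0.2 s.
2. the beam is swung over against its stop, the bolt still drawn (value of joint beam below 0.025 rad and value of joint bolt below 0.012 m), for 0.1 s.
3. the bolt is fully home in the keeper, the beam closed, the plate not yet on the moulds (value of joint beam below 0.025 rad and value of joint bolt above 0.024 m and z of plate in the frame of tray above 0.063 m), for 0.1 s.
4. the plate bears on every mould (contact force between plate and mould1 above 3 N and contact force between plate and mould2 above 3 N and contact force between plate and mould3 above 3 N and contact force between plate and mould4 above 3 N and value of joint bolt above 0.024 m), for 0.2 s.
At the end, for the whole second after the job is handed in: Spatula in the tub; every mould upright (0.08 rad) on the tray floor, its middle within 82 mm along and 42 mm across of the tray's; beam closed to 0.025 rad, bolt at least 24 mm home, plate pressing on every mould with over 3 N; nothing held (all of step 4 and x of spatula in the frame of tub between -0.09 and 0.09 m and y of spatula in the frame of tub between -0.11 and 0.11 m and z of spatula in the frame of tub below 0.05 m and x of mould1 in the frame of tray between -0.082 and 0.082 m and y of mould1 in the frame of tray between -0.042 and 0.042 m and z of each of mould1, mould2, mould3, mould4 in the frame of tray below 0.006 m and angle between each of mould1, mould2, mould3, mould4's own z axis and vertical below 0.08 rad and linear speed of each of mould1, mould2, mould3, mould4 below 0.03 m/s and x of mould2 in the frame of tray between -0.082 and 0.082 m and y of mould2 in the frame of tray between -0.042 and 0.042 m and x of mould3 in the frame of tray between -0.082 and 0.082 m and y of mould3 in the frame of tray between -0.042 and 0.042 m and x of mould4 in the frame of tray between -0.082 and 0.082 m and y of mould4 in the frame of tray between -0.042 and 0.042 m and value of joint beam below 0.025 rad); the robot touches nothing.
It fails at once if the jar is knocked over (angle between jar's own z axis and vertical above 0.7 rad).
It fails at once if the mug is knocked over (angle between mug's own z axis and vertical above 0.7 rad).
It fails at once if the soap is knocked over (angle between soap's own z axis and vertical above 0.7 rad).
Of mould1, mould2, mould3, mould4 only 2 to 4 are there at a start; the rules pass over those that are not, and their reading is None.
At some moment in a run one of mould1, mould2, mould3, mould4, spatula may be knocked a few centimetres aside while the robot is not near it.
Once in a run the grip may slacken for a moment while it holds something.
It also fails if it takes over 210 s, if anything falls off the work surface, if the arm or the gripper's body presses on something with over 40 N, if the wrist force passes 120 N, or if a joint passes its speed limit or range.

## Working session

There is one attempt and no reset: what is moved stays moved. The work goes in short steps, Python scripts to look and compute and a shell command to move; the robot and the scene stay as the last step left them, time stands still between calls to the robot, and variables do not carry over. Pictures are saved under pics/ and viewed, and the job is handed in when it is done.

```bash
ls; mkdir -p pics; cat > h.py <<'E'
from station import robot
import numpy as np, cv2
def ray(c,uv):
    K=np.array(c['K']);R=np.array(c['attitude']);
    d=R@np.linalg.inv(K)@np.array([uv[0],uv[1],1.0]);return np.array(c['eye']),d
def onz(c,uv,z):
    e,d=ray(c,uv);return e+d*(z-e[2])/d[2]
def proj(c,p):
    R=np.array(c['attitude']);q=np.array(c['K'])@(R.T@(np.array(p)-np.array(c['eye'])));return q[:2]/q[2]
def snap(n,f):
    c=robot.camera(n);cv2.imwrite('pics/'+f,c['img']);return c
E
python3 - <<'E'
from h import *
np.set_printoptions(precision=3,suppress=True)
print(robot.grasp_offset, robot.state())
for n in ['scene','top','wrist']:
    c=snap(n,n+'0.png');print(n,c['eye'],c['attitude'],c['K'])
    if n=='wrist':continue
    for q,z in [('press',0),('tray',.025),('beam_end',.1675),('bolt_knob',.207),('spindle_axis',.18),('wheel_handle',.232),('mat',0),('mould1',0),('spatula',.025),('tub',0),('jar',0),('mug',0),('soap',0),('plate',.126)]:
        for r in robot.pinpoint(n,q)[:5]:
            print(q,round(r['score'],2),np.round(r['xy'],0),onz(c,r['xy'],z))
E
```

```text
pics
0.0187 {'time_s': 0.0, 'joints': array([-77.019,  18.733, -11.093,  60.275,  -0.002,  82.312]), 'joint_vel': array([-0.048, -0.119, -0.081, -0.014,  0.106,  0.121]), 'joint_torque': array([ -0.   , -44.339,  26.244,   0.015,  -0.   ,  -0.   ]), 'eef_pos': array([ 0.194, -0.514,  0.23 ]), 'ee_rot': array([[ 0.936,  0.353, -0.   ],
       [ 0.353, -0.936,  0.002],
       [ 0.   , -0.002, -1.   ]]), 'wrist_force': array([-0.798, -0.17 ,  0.178]), 'ft_torque': array([-0.001,  0.012,  0.011]), 'opening': 0.08532967174790636}
scene [1.191 0.672 0.89 ] [[-0.683  0.469 -0.561]
 [ 0.73   0.413 -0.544]
 [-0.023 -0.781 -0.624]] [[465.386   0.    283.954]
 [  0.    465.386 212.759]
 [  0.      0.      1.   ]]
press 0.58 [254. 253.] [ 0.577 -0.042  0.   ]
tray 0.97 [256. 244.] [ 0.565 -0.045  0.025]
beam_end 0.62 [401. 246.] [0.455 0.323 0.167]
bolt_knob 0.43 [395. 229.] [0.456 0.303 0.207]
spindle_axis 0.89 [363. 213.] [0.428 0.2   0.18 ]
spindle_axis 0.6 [383. 198.] [0.346 0.201 0.18 ]
wheel_handle 0.75 [398. 231.] [0.485 0.324 0.232]
wheel_handle 0.52 [382. 196.] [0.404 0.229 0.232]
mat 0
[... 1231 characters left out ...]
7.] [ 0.44  -0.311  0.   ]
mould1 0.82 [401. 259.] [ 0.373 -0.386  0.   ]
mould1 0.71 [359. 254.] [ 0.386 -0.258  0.   ]
mould1 0.59 [361. 220.] [ 0.492 -0.263  0.   ]
spatula 0.92 [297. 197.] [ 0.56  -0.062  0.025]
spatula 0.63 [184. 250.] [0.394 0.282 0.025]
tub 0.91 [194. 181.] [0.609 0.262 0.   ]
jar 0.57 [146. 209.] [0.519 0.409 0.   ]
mug 0.79 [375. 152.] [ 0.705 -0.308  0.   ]
soap 0.76 [415. 179.] [ 0.623 -0.433 -0.   ]
soap 0.42 [194. 181.] [0.609 0.262 0.   ]
plate 0.77 [205. 233.] [0.449 0.201 0.126]
wrist [ 0.264 -0.49   0.375] [[ 0.353 -0.894 -0.274]
 [-0.935 -0.338 -0.104]
 [ 0.     0.293 -0.956]] [[367.772   0.    279.498]
 [  0.    367.772 209.503]
 [  0.      0.      1.   ]]
```

View pics/top0.png

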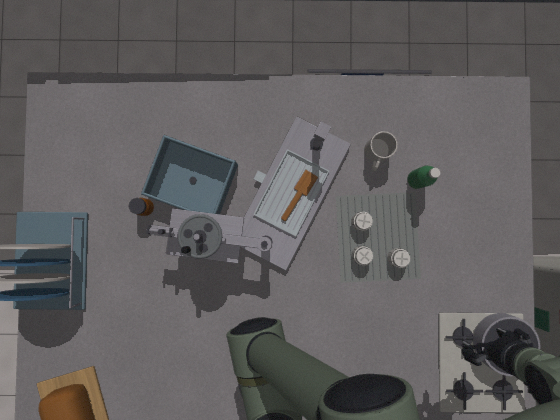

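View pics/scene0.png

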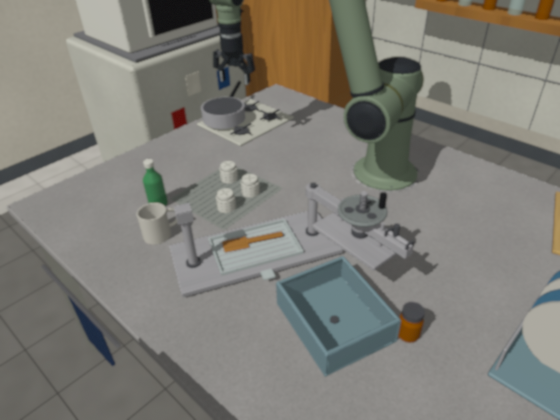

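```bash
python3 - <<'E'
import cv2
a=cv2.imread('pics/top0.png');cv2.imwrite('pics/top0z.png',cv2.resize(a[130:290,130:430],None,fx=2.66,fy=2.66,interpolation=cv2.INTER_CUBIC))
E
```

```text
(no output)
```

View pics/top0z.png

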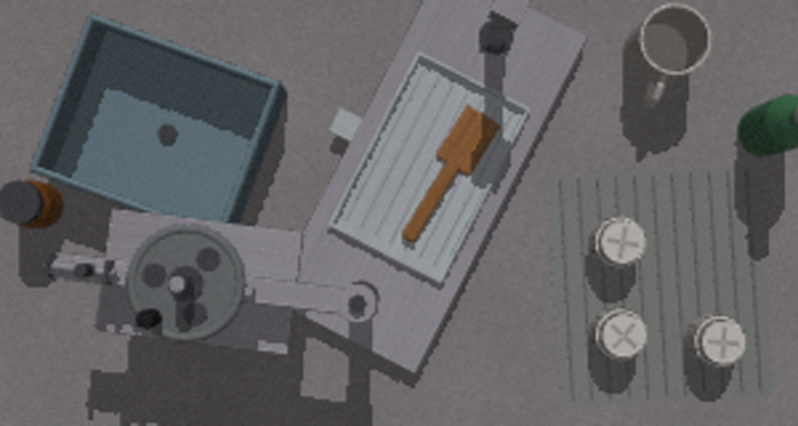

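Three moulds are on the mat at about (361,220), (363,255) and (401,258). The spatula lies in the tray around (298,197). The beam is open, pointing left over the tub side. Next I fit the press frame.

```bash
python3 - <<'E'
from h import *
np.set_printoptions(precision=4,suppress=True)
c=robot.camera('top')
z=lambda u,v:(u/2.66+130,v/2.66+130)
C=[onz(c,z(*p),.035)[:2] for p in [(420,55),(528,108),(440,285),(330,228)]]
print(C,np.mean(C,0))
a=((C[0]+C[1])-(C[3]+C[2]));b=(C[0]+C[3]-C[1]-C[2]);print(np.linalg.norm(a)/2,np.linalg.norm(b)/2,np.degrees(np.arctan2(a[1],a[0])),np.degrees(np.arctan2(b[1],b[0])))
# pivot top & beam
pv=onz(c,z(358,300),.19);print('pivot',pv)
print('keeper',onz(c,z(495,38),.205))
sp=onz(c,z(180,285),.26);print('spindle top',sp)
print('wheel c',onz(c,z(186,282),.207))
print('knob',onz(c,z(85,270),.221),'handle',onz(c,z(149,318),.248))
print('sp handle end',onz(c,z(412,240),.037),'blade end',onz(c,z(482,115),.031))
for p in [(623,242),(622,334),(721,341)]: print('mould',onz(c,z(*p),.056))
T=[onz(c,z(*p),.075)[:2] for p in [(93,17),(285,88),(228,222),(32,165)]];print('tub',T,np.mean(T,0))
E
```

```text
[array([ 0.7017, -0.0318]), array([ 0.6415, -0.1565]), array([ 0.4374, -0.0567]), array([0.5013, 0.0696])] [ 0.5705 -0.0438]
0.225812168219339 0.14001841746376573 -26.44135792690563 63.68285009145734
pivot [0.4253 0.0322 0.19  ]
keeper [ 0.6879 -0.1023  0.205 ]
spindle top [0.4404 0.1973 0.26  ]
wheel c [0.4421 0.2015 0.207 ]
knob [0.4531 0.2974 0.221 ] handle [0.4086 0.2284 0.248 ]
sp handle end [ 0.4884 -0.0243  0.037 ] blade end [ 0.6334 -0.1039  0.031 ]
mould [ 0.488  -0.2613  0.056 ]
mould [ 0.385  -0.2602  0.056 ]
mould [ 0.3781 -0.3711  0.056 ]
tub [array([0.7336, 0.3349]), array([0.6558, 0.1193]), array([0.5059, 0.1805]), array([0.5672, 0.399 ])] [0.6156 0.2584]
```

```bash
python3 -m handwheel '[[[40,50,0],0.18],[[75,90,0],0.36],[[110,135,0],0.54],[[145,180,0],0.72],[[180,225,0],0.9],[[220,270,0],1.08],[[255,315,0],1.26],[[290,360,0],1.44],[[330,405,0],1.62],[[367,450,0],1.8],[[367,450,0],1.98],[[367,450,0],2.15]]' 0.45 40; python3 -m handwheel '[[[0,0,0],0.128],[[0,0,-30],0.128],[[0,0,-80],0.128],[[0,0,-80],0.128]]'
python3 - <<'E'
from h import *
np.set_printoptions(precision=4,suppress=True)
s=robot.state();print(s['joints'],s['eef_pos'],s['ee_rot'],s['opening'])
c=snap('wrist','w1.png')
for q,z in [('spatula',.025),('tray',.025),('spatula',.025)]:
    for r in robot.pinpoint('wrist',q)[:2]: print(q,r['score'],r['xy'],onz(c,r['xy'],z))
E
```

```text
time_s: 3.1
eef_pos: [0.5615, -0.0635, 0.231]
ee_rot: [[-0.812, 0.583, -0.0], [0.583, 0.812, -0.0], [0.0, -0.0, -1.0]]
wrist_force: [-0.5, -0.3, -0.0]
opening: 0.0385
time_s: 3.6
eef_pos: [0.558, -0.0638, 0.1481]
ee_rot: [[-0.876, 0.482, -0.008], [0.482, 0.876, 0.002], [0.008, -0.002, -1.0]]
wrist_force: [-0.2, 0.5, 0.1]
opening: 0.0382
[-14.0565  24.1304 -15.8317  50.4906  -0.0013  14.7549] [ 0.558  -0.0638  0.1481] [[-0.8762  0.4819 -0.0077]
 [ 0.4819  0.8762  0.0019]
 [ 0.0076 -0.002  -1.    ]] 0.03823783603569803
spatula 0.66 [284.0, 204.3] [ 0.5613 -0.0637  0.025 ]
spatula 0.41 [313.2, 199.4] [ 0.5685 -0.0426  0.025 ]
tray 0.74 [315.6, 208.2] [ 0.5756 -0.0442  0.025 ]
tray 0.22 [314.5, 197.0] [ 0.5674 -0.0409  0.025 ]
spatula 0.66 [284.0, 204.3] [ 0.5613 -0.0637  0.025 ]
spatula 0.41 [313.2, 199.4] [ 0.5685 -0.0426  0.025 ]
```

View pics/w1.png

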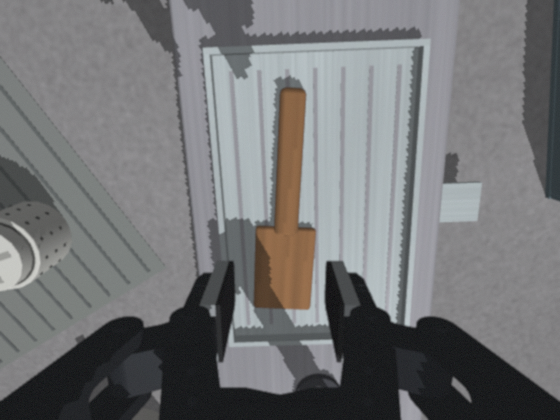

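Wrist view: the spatula handle runs from (293,92) to (287,228), and the blade spans 255–315 at row 230. I'll compute the grip from that.

```bash
python3 - <<'E'
from h import *
np.set_printoptions(precision=4,suppress=True)
c=robot.camera('wrist')
a=onz(c,(293,90),.037);b=onz(c,(287,228),.037);e=onz(c,(282,309),.031)
print(a,b,e,np.degrees(np.arctan2((b-a)[1],(b-a)[0])),np.linalg.norm(b-a),np.linalg.norm(e-a))
C=np.array([onz(c,p,.035)[:2] for p in [(206,50),(430,41),(408,342),(232,346)]]);print(C,C.mean(0))
t=C[2]+C[3]-C[0]-C[1];print(np.degrees(np.arctan2(t[1],t[0])),np.linalg.norm(t)/2)
print(proj(c,(.558,-.0638,.037)))
E
```

```text
[ 0.4981 -0.0207  0.037 ] [ 0.583  -0.0713  0.037 ] [ 0.6457 -0.1098  0.031 ] -30.783106554420563 0.0988514320948338 0.17253215327489646
[[ 0.4485 -0.059 ]
 [ 0.5144  0.0723]
 [ 0.7224 -0.031 ]
 [ 0.6544 -0.1627]] [ 0.5849 -0.0451]
-26.567465742446373 0.23142494052879234
[279.7183 195.2525]
```

```bash
python3 -m handwheel '[[[4,2,-30],-0.02],[[4,2,-60],-0.02],[[4,2,-90],-0.02],[[4,2,-110],-0.02],[[4,2,-122],-0.02],[[4,2,-122],-0.02]]'; python3 -m handwheel '[[[0,0,0],0],[[0,0,0],0],[[0,0,0],0],[[0,0,0],0],[[0,0,0],0],[[0,0,0],0]]' 0 60
```

```text
time_s: 4.6
eef_pos: [0.5654, -0.0627, 0.0295]
ee_rot: [[-0.866, 0.499, 0.0], [0.499, 0.866, -0.0], [-0.0, 0.0, -1.0]]
wrist_force: [-0.3, -0.0, 0.4]
opening: 0.0385
time_s: 5.35
eef_pos: [0.5663, -0.0629, 0.0307]
ee_rot: [[-0.866, 0.499, 0.003], [0.499, 0.866, -0.001], [-0.002, 0.001, -1.0]]
wrist_force: [-1.3, 0.7, 7.1]
opening: 0.0159
```

```bash
python3 -m handwheel '[[[0,0,50],0],[[0,0,100],0],[[0,0,140],-0.18],[[0,0,140],-0.36],[[5,0,140],-0.54],[[10,0,140],-0.72],[[20,0,140],-0.9],[[30,0,140],-1.08],[[40,20,140],-1.26],[[50,60,140],-1.4],[[50,110,140],-1.4],[[50,160,140],-1.4]]'
python3 - <<'E'
from h import *
c=snap('scene','s1.png')
E
```

```text
time_s: 6.85
eef_pos: [0.6152, 0.0986, 0.1695]
ee_rot: [[0.345, 0.938, 0.0], [0.938, -0.345, 0.0], [0.0, 0.0, -1.0]]
wrist_force: [0.3, 0.5, -0.1]
opening: 0.0156
```

View pics/s1.png

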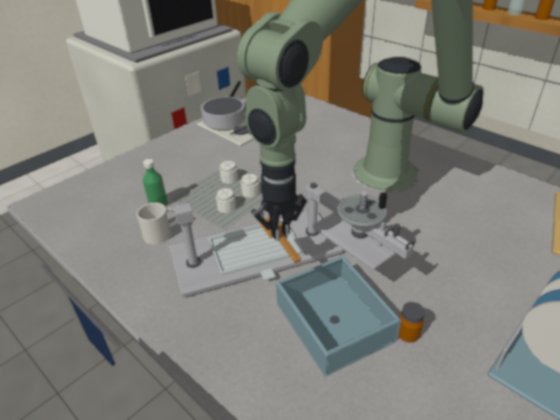

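The spatula is held crosswise between the fingers near (280,240) and the tray is clear. Moving to the tub.

```bash
python3 -m handwheel '[[[0,50,0],0],[[0,100,0],0],[[0,150,0],0],[[0,162,0],0],[[0,162,-40],0],[[0,162,-80],0],[[0,162,-120],0],[[0,162,-132],0],[[0,162,-132],0]]'; python3 -m handwheel '[[[0,0,0],0],[[0,0,0],0],[[0,0,0],0],[[0,0,40],0],[[0,0,90],0],[[0,0,160],0],[[0,0,200],0],[[0,0,200],0]]' 0.5 60
python3 - <<'E'
from h import *
for n in ['top','wrist']: snap(n,n+'2.png')
c=robot.camera('wrist')
for r in robot.pinpoint('wrist','spatula')[:2]: print(r,onz(c,r['xy'],.01))
E
```

```text
time_s: 8.02
eef_pos: [0.6151, 0.2587, 0.0372]
ee_rot: [[0.345, 0.938, -0.001], [0.938, -0.345, -0.0], [-0.001, -0.001, -1.0]]
wrist_force: [0.6, 0.1, -0.4]
opening: 0.0158
time_s: 9.02
eef_pos: [0.6178, 0.2603, 0.2433]
ee_rot: [[0.345, 0.939, 0.01], [0.939, -0.345, 0.003], [0.006, 0.008, -1.0]]
wrist_force: [0.9, 0.6, -0.1]
opening: 0.0427
{'xy': [280.6, 166.0], 'score': 0.84} [0.61918475 0.26422435 0.01      ]
```

View pics/wrist2.png

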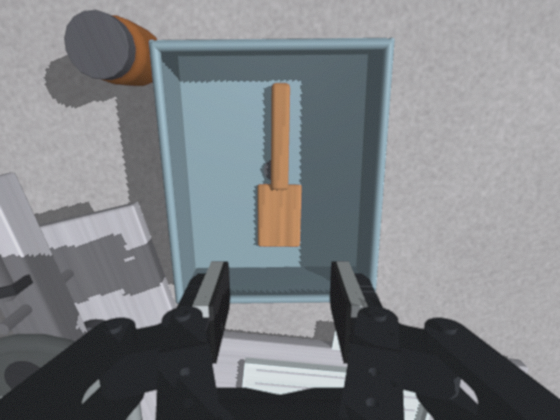

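View pics/top2.png

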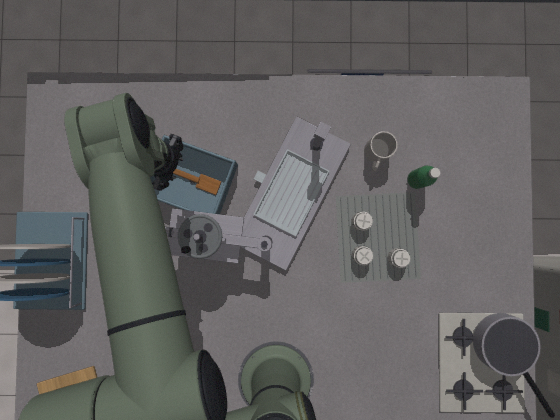

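The spatula lies inside the tub at (280,166) in the wrist view. Next, the moulds.

```bash
python3 -m handwheel '[[[0,-50,0],0.15],[[-10,-100,0],0.3],[[-20,-150,0],0.45],[[-30,-200,0],0.6],[[-40,-250,0],0.75],[[-60,-300,0],0.9],[[-80,-350,0],1.05],[[-100,-400,0],1.2],[[-115,-450,0],1.35],[[-127,-490,0],1.46],[[-127,-520,0],1.46],[[-127,-520,-30],1.46]]' 1 60; python3 -m handwheel '[[[0,0,0],0],[[0,0,-40],0]]'
cat > m.py <<'E'
from h import *
import sys
np.set_printoptions(precision=4,suppress=True)
s=robot.state();print(s['time_s'],s['joints'],s['eef_pos'],np.degrees(np.arctan2(s['ee_rot'][1,0],s['ee_rot'][0,0])))
for n in ['wrist','top']:
    c=snap(n,n+'_'+sys.argv[1]+'.png')
    for r in robot.pinpoint(n,'mould1')[:5]: print(n,'pin',r['score'],r['xy'],onz(c,r['xy'],0 if len(sys.argv)<3 else float(sys.argv[2])))
    for r in robot.find_in(n,'mould1')[:5]: print(n,'find',r['score'],r['xy'],onz(c,r['xy'],.03))
    for r in robot.pinpoint(n,'tray')[:1]: print(n,'tray',r['score'],r['xy'],onz(c,r['xy'],.025))
E
python3 m.py a
```

```text
time_s: 10.72
eef_pos: [0.4886, -0.2635, 0.2072]
ee_rot: [[-0.893, 0.45, 0.002], [0.449, 0.893, -0.002], [-0.002, -0.001, -1.0]]
wrist_force: [0.7, 0.5, 0.1]
opening: 0.0856
time_s: 10.98
eef_pos: [0.4899, -0.2615, 0.1691]
ee_rot: [[-0.895, 0.446, 0.004], [0.446, 0.895, -0.003], [-0.005, -0.001, -1.0]]
wrist_force: [-0.1, -0.8, -0.6]
opening: 0.0855
10.975 [-35.7085  21.8497 -16.0019  51.8793   0.003   -9.2195] [ 0.4899 -0.2615  0.1691] 153.51110361454442
wrist pin 0.91 [222.4, 71.0] [ 0.3858 -0.2623  0.    ]
wrist pin 0.82 [284.7, 181.9] [ 0.4891 -0.2578  0.    ]
wrist pin 0.57 [97.0, 125.8] [ 0.3766 -0.3765  0.    ]
wrist find 0.89 [213.1, 65.3] [ 0.3829 -0.2633  0.03  ]
wrist find 0.61 [281.8, 191.1] [ 0.4884 -0.2605  0.03  ]
wrist find 0.59 [79.7, 130.0] [ 0.3778 -0.3759  0.03  ]
top pin 0.64 [363.0, 252.4] [ 0.3911 -0.2692  0.    ]
top pin 0.45 [361.9, 220.0] [ 0.492  -0.2658  0.    ]
top find 0.68 [359.3, 223.1] [ 0.4819 -0.2518  0.03  ]
top tray 0.97 [291.9, 191.7] [ 0.5766 -0.0454  0.025 ]
```

View pics/wrist_a.png

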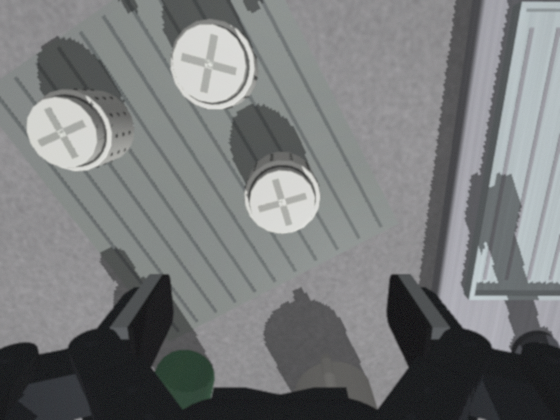

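```bash
python3 -m handwheel '[[[-1,2,-50],0],[[-1,2,-90],0],[[-1,2,-130],0],[[-1,2,-150],0],[[-1,2,-160],0],[[-1,2,-160],0]]' 1 60; python3 -m handwheel '[[[0,0,0],0],[[0,0,0],0],[[0,0,0],0],[[0,0,0],0],[[0,0,0],0]]' 0 60;  python3 -m handwheel '[[[0,0,50],0],[[0,0,100],0],[[0,0,120],0],[[0,0,120],0]]'
```

```text
time_s: 12.12
eef_pos: [0.4875, -0.2587, 0.0076]
ee_rot: [[-0.895, 0.446, 0.0], [0.446, 0.895, -0.0], [-0.0, 0.0, -1.0]]
wrist_force: [0.1, -0.2, -0.8]
opening: 0.0853
time_s: 12.75
eef_pos: [0.4882, -0.2591, 0.0088]
ee_rot: [[-0.895, 0.446, 0.002], [0.446, 0.895, -0.001], [-0.003, -0.0, -1.0]]
wrist_force: [-1.0, 1.4, 6.5]
opening: 0.0567
time_s: 13.25
eef_pos: [0.4884, -0.2594, 0.1293]
ee_rot: [[-0.895, 0.446, 0.004], [0.446, 0.895, -0.003], [-0.004, -0.001, -1.0]]
wrist_force: [0.3, -0.0, -2.3]
opening: 0.0566
```

```bash
python3 -m handwheel '[[[30,37,0],0],[[60,74,0],0],[[90,111,0],0],[[120,148,0],0],[[148,185,0],0],[[148,185,0],0],[[148,185,0],0]]'; python3 m.py b; python3 - <<'E'
from h import *
c=robot.camera('wrist')
for p in [(109,0),(-109,69),(-109,-69),(109,69),(109,-69)]:
    u=np.array([.895,-.447]);v=np.array([.447,.895]);q=np.array([.575,-.044])+(p[0]*u+p[1]*v)/1000
    print(p,proj(c,(*q,.025)))
E
```

```text
time_s: 14.12
eef_pos: [0.6338, -0.0735, 0.1256]
ee_rot: [[-0.895, 0.446, -0.003], [0.446, 0.895, 0.0], [0.003, -0.001, -1.0]]
wrist_force: [-1.1, -0.5, -2.7]
opening: 0.0568
14.125 [-13.22    32.6736  -5.0336  52.4693  -0.0292  13.2791] [ 0.6338 -0.0735  0.1256] 153.50081986277274
wrist pin 0.81 [280.4, 268.7] [ 0.6855 -0.1002  0.    ]
wrist find 0.89 [282.3, 309.9] [ 0.7031 -0.1075  0.03  ]
wrist tray 0.69 [280.4, 112.0] [ 0.5753 -0.0455  0.025 ]
top pin 0.8 [399.0, 257.7] [ 0.3756 -0.3814  0.    ]
top pin 0.76 [361.3, 252.2] [ 0.3916 -0.2639  0.    ]
top find 0.73 [402.1, 258.9] [ 0.3742 -0.3821  0.03  ]
top tray 0.55 [288.4, 190.1] [ 0.5814 -0.0345  0.025 ]
(109, 0) [281.92465636 262.02672097]
(-109, 69) [406.02255018 -94.47911725]
(-109, -69) [159.11591914 -94.43125519]
(109, 69) [376.05422578 261.99330645]
(109, -69) [187.7870761  262.06013833]
```

View pics/wrist_b.png

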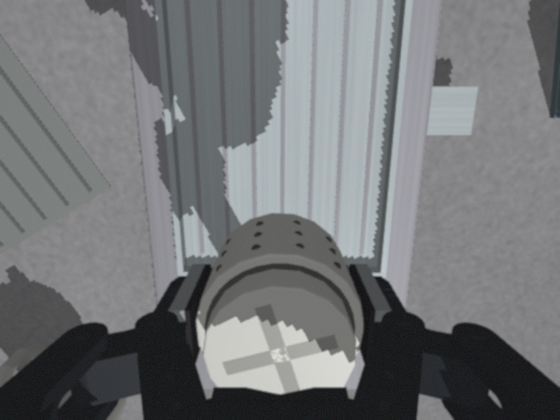

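The tray's end edge sits at row ~265, columns 188–380, as predicted, so the frame is confirmed. Lowering.

```bash
python3 -m handwheel '[[[0,0,-40],0],[[0,0,-70],0],[[0,0,-85],0],[[0,0,-93],0],[[0,0,-93],0],[[0,0,-93],0]]'; python3 -m handwheel '[[[0,0,0],0],[[0,0,0],0],[[0,0,0],0],[[0,0,0],0],[[0,0,40],0],[[0,0,80],0],[[0,0,120],0],[[0,0,150],0]]' 1;python3 m.py c 0.025
```

```text
time_s: 15.32
eef_pos: [0.6361, -0.0738, 0.0353]
ee_rot: [[-0.895, 0.446, 0.002], [0.446, 0.895, -0.0], [-0.002, 0.0, -1.0]]
wrist_force: [-0.3, 0.0, -1.1]
opening: 0.0568
time_s: 16.32
eef_pos: [0.6357, -0.0737, 0.1864]
ee_rot: [[-0.895, 0.446, 0.002], [0.446, 0.895, -0.0], [-0.002, 0.0, -1.0]]
wrist_force: [0.0, -0.0, -0.2]
opening: 0.0853
16.325 [-13.2179  29.8613  -0.4357  59.5981  -0.0009  13.2974] [ 0.6357 -0.0737  0.1864] 153.48470437344804
wrist pin 0.6 [282.5, 190.6] [ 0.6388 -0.074   0.025 ]
wrist find 0.56 [279.5, 198.9] [ 0.643 -0.079  0.03 ]
wrist tray 0.96 [278.4, 105.1] [ 0.5743 -0.0457  0.025 ]
top pin 0.61 [397.9, 258.7] [ 0.3743 -0.3707  0.025 ]
top pin 0.58 [361.6, 252.0] [ 0.3937 -0.2598  0.025 ]
top find 0.59 [401.7, 258.2] [ 0.3763 -0.3808  0.03  ]
top find 0.52 [364.3, 252.8] [ 0.3916 -0.267   0.03  ]
top tray 0.7 [160.9, 229.3] [0.4574 0.3549 0.025 ]
```

View pics/wrist_c.png

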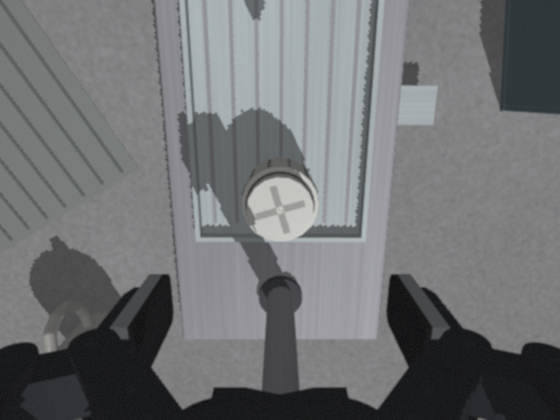

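The first mould stands upright in the tray at (281,208). Next mould.

```bash
python3 -m handwheel '[[[-40,-30,0],0],[[-80,-60,0],0],[[-120,-90,0],0],[[-160,-120,0],0],[[-200,-150,0],0],[[-235,-175,0],0],[[-249,-188,0],0],[[-249,-188,0],0],[[-249,-188,0],0]]'; python3 m.py d
```

```text
time_s: 17.85
eef_pos: [0.3864, -0.2612, 0.1839]
ee_rot: [[-0.895, 0.446, -0.0], [0.446, 0.895, 0.001], [0.001, 0.001, -1.0]]
wrist_force: [0.3, -0.7, 0.2]
opening: 0.0856
17.85 [-43.1472  12.2799 -27.2448  50.5158   0.0218 -16.647 ] [ 0.3864 -0.2612  0.1839] 153.499799395203
wrist pin 0.83 [279.1, 179.7] [ 0.3839 -0.2619  0.    ]
wrist pin 0.82 [167.3, 226.0] [ 0.3767 -0.3764  0.    ]
wrist find 0.83 [158.8, 239.4] [ 0.3788 -0.3761  0.03  ]
wrist find 0.75 [554.5, 331.1] [ 0.6244 -0.0914  0.03  ]
top pin 0.86 [302.0, 173.1] [ 0.6376 -0.0775  0.    ]
top pin 0.6 [362.9, 252.4] [ 0.3911 -0.2689  0.    ]
top find 0.56 [303.0, 171.0] [ 0.6402 -0.0788  0.03  ]
top find 0.52 [362.0, 256.8] [ 0.3794 -0.26    0.03  ]
top tray 0.76 [290.7, 192.4] [ 0.5744 -0.0417  0.025 ]
```

View pics/wrist_d.png

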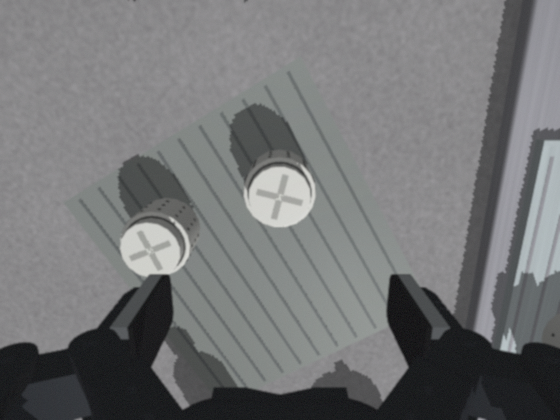

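Mould at (280,197) sits centred under the gripper.

```bash
python3 -m handwheel '[[[-1,0,-50],0],[[-1,0,-100],0],[[-1,0,-140],0],[[-1,0,-165],0],[[-1,0,-177],0],[[-1,0,-177],0]]' 1 60; python3 -m handwheel '[[[0,0,0],0],[[0,0,0],0],[[0,0,0],0],[[0,0,0],0],[[0,0,0],0]]' 0 60;  python3 -m handwheel '[[[0,0,50],0],[[0,0,100],0],[[0,0,120],0],[[0,0,120],0],[[0,0,120],0]]'
```

```text
time_s: 19.0
eef_pos: [0.385, -0.2614, 0.007]
ee_rot: [[-0.895, 0.446, -0.001], [0.446, 0.895, 0.001], [0.001, 0.0, -1.0]]
wrist_force: [-0.1, -0.5, 0.4]
opening: 0.0855
time_s: 19.62
eef_pos: [0.3861, -0.2622, 0.0087]
ee_rot: [[-0.895, 0.446, 0.002], [0.446, 0.895, -0.001], [-0.003, -0.0, -1.0]]
wrist_force: [0.4, 1.2, 6.0]
opening: 0.0566
time_s: 20.25
eef_pos: [0.3846, -0.2611, 0.1266]
ee_rot: [[-0.895, 0.446, -0.001], [0.446, 0.895, 0.001], [0.001, 0.0, -1.0]]
wrist_force: [-0.8, 0.2, -2.6]
opening: 0.0568
```

```bash
python3 -m handwheel '[[[30,35,0],0],[[60,70,0],0],[[90,105,0],0],[[120,140,0],0],[[150,175,0],0],[[180,205,0],0],[[190,217,0],0],[[190,217,0],0],[[190,217,-40],0],[[190,217,-70],0],[[190,217,-93],0],[[190,217,-93],0]]'; python3 -m handwheel '[[[0,0,0],0],[[0,0,0],0]]' ;python3 -m handwheel '[[[0,0,0],0],[[0,0,0],0],[[0,0,0],0],[[0,0,0],0],[[0,0,40],0],[[0,0,80],0],[[0,0,120],0],[[0,0,150],0]]' 1;python3 m.py e 0.025
```

```text
time_s: 21.75
eef_pos: [0.573, -0.0459, 0.0331]
ee_rot: [[-0.894, 0.448, -0.003], [0.448, 0.894, -0.0], [0.003, -0.001, -1.0]]
wrist_force: [-0.8, -0.2, -1.6]
opening: 0.0565
time_s: 22.0
eef_pos: [0.5748, -0.0452, 0.0344]
ee_rot: [[-0.894, 0.447, -0.0], [0.447, 0.894, -0.0], [0.0, -0.0, -1.0]]
wrist_force: [0.5, -0.1, -0.9]
opening: 0.0565
time_s: 23.0
eef_pos: [0.5756, -0.0446, 0.1862]
ee_rot: [[-0.895, 0.446, 0.002], [0.446, 0.895, -0.0], [-0.002, 0.0, -1.0]]
wrist_force: [0.9, 0.6, -0.0]
opening: 0.0852
23.0 [-11.7556  23.3541 -10.9663  55.5826  -0.002   14.7517] [ 0.5756 -0.0446  0.1862] 153.4926229350012
wrist pin 0.78 [282.0, 261.3] [ 0.6379 -0.0747  0.025 ]
wrist pin 0.65 [280.3, 185.6] [ 0.574  -0.0447  0.025 ]
wrist find 0.77 [279.6, 196.0] [ 0.5808 -0.0487  0.03  ]
wrist find 0.64 [282.5, 277.1] [ 0.65   -0.0802  0.03  ]
wrist find 0.24 [529.4, 103.2] [0.6008 0.1603 0.03  ]
top pin 0.54 [398.9, 259.1] [ 0.3731 -0.3738  0.025 ]
top find 0.63 [401.6, 259.8] [ 0.3714 -0.3805  0.03  ]
```

View pics/wrist_e.png

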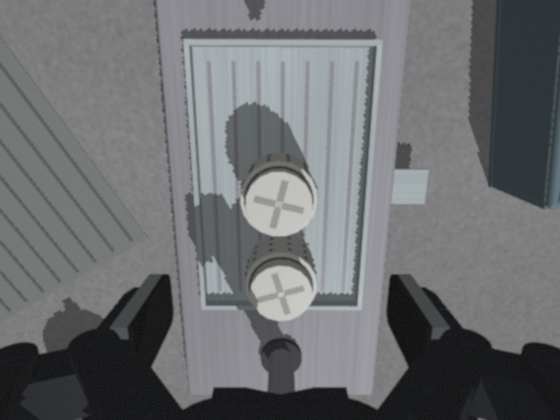

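Two moulds are upright in line at (279,202) and (281,290). Third mould, near (.377,-.375).

```bash
python3 -m handwheel '[[[-25,-40,0],0],[[-50,-80,0],0],[[-75,-120,0],0],[[-100,-160,0],0],[[-125,-200,0],0],[[-150,-240,0],0],[[-170,-280,0],0],[[-190,-315,0],0],[[-198,-331,0],0],[[-198,-331,0],0],[[-198,-331,0],0]]'; python3 m.py f
```

```text
time_s: 24.78
eef_pos: [0.3775, -0.3743, 0.1839]
ee_rot: [[-0.895, 0.445, -0.0], [0.445, 0.895, 0.001], [0.001, 0.001, -1.0]]
wrist_force: [0.4, -0.4, -0.8]
opening: 0.0853
24.775 [-52.731   18.9412 -17.9911  53.1354   0.0321 -26.281 ] [ 0.3775 -0.3743  0.1839] 153.55000560538613
wrist pin 0.76 [277.9, 183.6] [ 0.3778 -0.3775  0.    ]
wrist find 0.87 [280.5, 189.2] [ 0.3769 -0.3746  0.03  ]
top pin 0.84 [303.8, 173.3] [ 0.637  -0.0832  0.    ]
top pin 0.66 [295.4, 192.7] [ 0.5757 -0.0572  0.    ]
top pin 0.62 [398.3, 260.3] [ 0.3676 -0.3792  0.    ]
top find 0.83 [398.3, 258.3] [ 0.3759 -0.3705  0.03  ]
top find 0.77 [302.2, 170.8] [ 0.6408 -0.0763  0.03  ]
top find 0.71 [293.8, 189.2] [ 0.5839 -0.0509  0.03  ]
top find 0.46 [206.8, 237.2] [0.4347 0.2131 0.03  ]
top tray 0.73 [290.9, 191.3] [ 0.5778 -0.0423  0.025 ]
```

View pics/wrist_f.png

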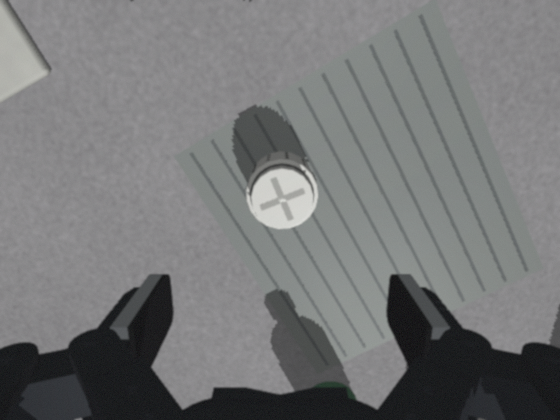

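```bash
python3 -m handwheel '[[[0,0,-50],0],[[0,0,-100],0],[[0,0,-140],0],[[0,0,-165],0],[[0,0,-177],0],[[0,0,-177],0]]' 1 60; python3 -m handwheel '[[[0,0,0],0],[[0,0,0],0],[[0,0,0],0],[[0,0,0],0],[[0,0,0],0]]' 0 60;  python3 -m handwheel '[[[0,0,50],0],[[0,0,100],0],[[0,0,120],0],[[0,0,120],0],[[0,0,120],0]]'
```

```text
time_s: 25.92
eef_pos: [0.377, -0.3753, 0.007]
ee_rot: [[-0.895, 0.446, -0.001], [0.446, 0.895, 0.001], [0.001, 0.0, -1.0]]
wrist_force: [-1.0, 0.8, 0.2]
opening: 0.0854
time_s: 26.55
eef_pos: [0.3782, -0.3762, 0.0089]
ee_rot: [[-0.895, 0.446, 0.002], [0.446, 0.895, -0.002], [-0.003, -0.0, -1.0]]
wrist_force: [0.4, 1.9, 4.7]
opening: 0.057
time_s: 27.18
eef_pos: [0.3766, -0.375, 0.1265]
ee_rot: [[-0.895, 0.446, -0.001], [0.446, 0.895, 0.001], [0.001, 0.001, -1.0]]
wrist_force: [0.2, 0.1, -2.6]
opening: 0.0568
```

```bash
python3 -m handwheel '[[[14,36,0],0],[[28,72,0],0],[[42,108,0],0],[[56,144,0],0],[[70,180,0],0],[[84,220,0],0],[[98,260,0],0],[[112,300,0],0],[[126,335,0],0],[[137,362,0],0],[[137,362,0],0],[[137,362,0],0]]'; python3 m.py g .025
```

```text
time_s: 28.68
eef_pos: [0.5131, -0.0137, 0.1261]
ee_rot: [[-0.895, 0.446, -0.003], [0.446, 0.895, -0.0], [0.002, -0.001, -1.0]]
wrist_force: [-0.9, -0.1, -2.1]
opening: 0.0565
28.675 [ -9.7575  20.6242 -25.0702  44.4474  -0.0271  16.7529] [ 0.5131 -0.0137  0.1261] 153.48951426134454
wrist pin 0.86 [277.0, 268.6] [ 0.5529 -0.0374  0.025 ]
wrist find 0.86 [279.0, 307.4] [ 0.5797 -0.0492  0.03  ]
top pin 0.82 [302.4, 174.3] [ 0.6306 -0.0773  0.025 ]
top find 0.66 [375.5, 238.8] [ 0.4345 -0.3012  0.03  ]
top find 0.64 [302.8, 169.1] [ 0.646  -0.0781  0.03  ]
```

View pics/wrist_g.png

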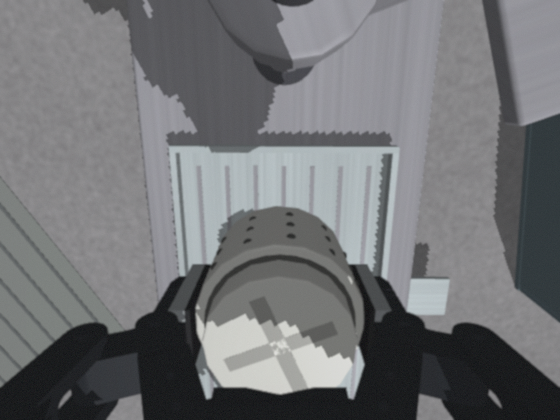

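The view shows the pivot post at (285,40) and the plate corner at (525,120), both clear of the gripper. Lowering.

```bash
python3 -m handwheel '[[[0,0,-40],0],[[0,0,-70],0],[[0,0,-85],0],[[0,0,-93],0],[[0,0,-93],0],[[0,0,-93],0]]'; python3 -m handwheel '[[[0,0,0],0],[[0,0,0],0],[[0,0,0],0],[[0,0,0],0],[[0,0,40],0],[[0,0,80],0],[[0,0,120],0],[[0,0,170],0],[[0,0,200],0]]' 1;python3 m.py i 0.025
```

```text
time_s: 29.82
eef_pos: [0.5151, -0.0138, 0.035]
ee_rot: [[-0.895, 0.446, 0.002], [0.446, 0.895, -0.0], [-0.002, 0.0, -1.0]]
wrist_force: [-0.8, 0.6, -2.1]
opening: 0.0569
time_s: 30.95
eef_pos: [0.5149, -0.0137, 0.2369]
ee_rot: [[-0.895, 0.446, 0.003], [0.446, 0.895, -0.0], [-0.003, 0.001, -1.0]]
wrist_force: [0.9, -0.3, -0.5]
opening: 0.0851
30.95 [ -9.74    14.6461 -15.8007  59.3849   0.0002  16.7739] [ 0.5149 -0.0137  0.2369] 153.48602914173804
wrist pin 0.84 [279.0, 296.3] [ 0.635  -0.0756  0.025 ]
wrist pin 0.79 [278.6, 238.1] [ 0.5738 -0.0455  0.025 ]
wrist pin 0.66 [278.1, 174.0] [ 0.513  -0.0158  0.025 ]
wrist find 0.64 [278.3, 248.0] [ 0.5817 -0.0498  0.03  ]
wrist find 0.59 [280.0, 315.3] [ 0.6539 -0.0838  0.03  ]
top find 0.52 [302.5, 164.9] [ 0.659  -0.0771  0.03  ]
```

View pics/wrist_i.png

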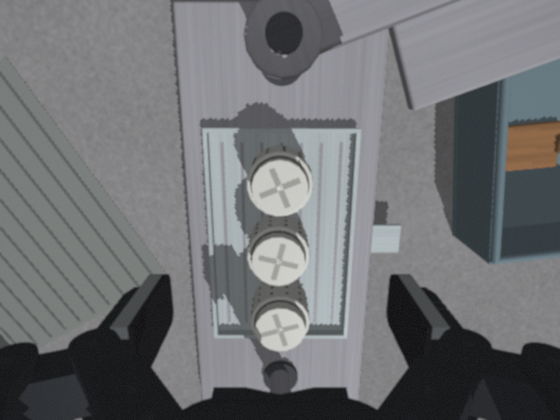

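View pics/top_i.png

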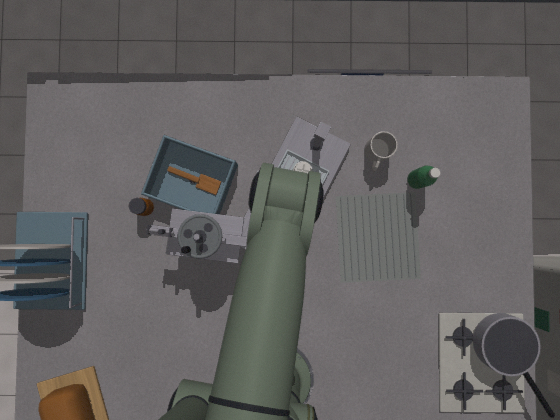

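All three moulds stand in the tray in line at (280,186), (279,259) and (280,326), and the spatula is in the tub. I'll take one more measurement of the beam before pushing, and bring the shut fingers beside its outer end on the robot side.

```bash
python3 -m handwheel '[[[0,0,40],0],[[0,10,65],0.17],[[-12,45,65],0.35],[[-24,80,65],0.53],[[-36,115,65],0.71],[[-48,150,65],0.89],[[-60,185,65],1.07],[[-72,220,65],1.25],[[-84,255,65],1.43],[[-96,290,65],1.6],[[-110,315,65],1.77],[[-121,335,65],1.93]]' 0; python3 -m handwheel '[[[0,0,0],0],[[0,0,0],0]]'
cat > b.py <<'E'
from h import *
import sys
np.set_printoptions(precision=4,suppress=True)
s=robot.state();print(s['time_s'],s['joints'],s['eef_pos'],np.degrees(np.arctan2(s['ee_rot'][1,0],s['ee_rot'][0,0])))
for n in ['wrist','top','scene']:
    c=snap(n,n+'_'+sys.argv[1]+'.png')
    for q,z in [('beam_end',.1675),('bolt_knob',.207),('spindle_axis',.18),('wheel_handle',.232)]:
        for r in robot.pinpoint(n,q)[:2]: print(n,q,round(r['score'],2),r['xy'],onz(c,r['xy'],z))
E
python3 b.py j
```

```text
time_s: 32.85
eef_pos: [0.3921, 0.3222, 0.2981]
ee_rot: [[-0.097, -0.995, -0.002], [-0.995, 0.097, -0.001], [0.001, 0.002, -1.0]]
wrist_force: [-0.5, -0.4, -0.7]
opening: -0.0001
time_s: 33.1
eef_pos: [0.3932, 0.3209, 0.2986]
ee_rot: [[-0.105, -0.994, -0.001], [-0.994, 0.105, -0.001], [0.001, 0.001, -1.0]]
wrist_force: [-0.2, -0.4, 0.5]
opening: -0.0002
33.1 [ 30.8976  12.0764 -10.0364  67.9609  -0.0267 -53.0629] [0.3932 0.3209 0.2986] -96.03940264997945
wrist beam_end 0.86 [196.1, 204.6] [0.4582 0.3178 0.1675]
wrist bolt_knob 0.56 [184.6, 198.3] [0.4546 0.3022 0.207 ]
wrist spindle_axis 0.75 [183.7, 39.4] [0.4438 0.2024 0.18  ]
top beam_end 0.88 [159.5, 230.7] [0.4546 0.3189 0.1675]
top beam_end 0.54 [301.6, 173.6] [ 0.6142 -0.0665  0.1675]
top bolt_knob 0.47 [160.6, 230.0] [0.4569 0.3049 0.207 ]
top bolt_knob 0.37 [183.6, 249.1] [0.4075 0.2436 0.207 ]
top spindle_axis 0.77 [204.7, 239.3] [0.4328 0.1935 0.18  ]
top wheel_handle 0.51 [188.1, 250.7] [0.4048 0.2264 0.232 ]
scene beam_end 0.77 [398.9, 242.9] [0.4495 0.3148 0.1675]
scene bolt_knob 0.74 [398.3, 230.3] [0.4553 0.311  0.207 ]
scene spindle_axis 0.89 [358.1, 216.9] [0.4475 0.1984 0.18  ]
scene wheel_handle 0.66 [381.7, 199.3] [0.4131 0.2358 0.232 ]
```

View pics/wrist_j.png

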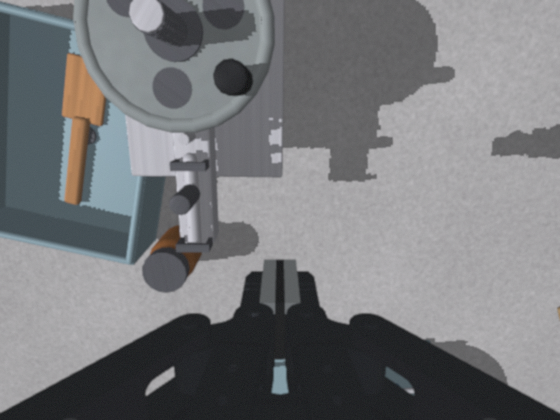

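View pics/scene_j.png

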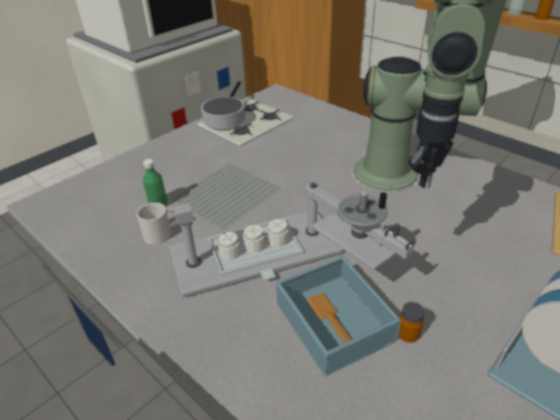

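```bash
python3 -m handwheel '[[[0,0,-50],0],[[0,0,-100],0],[[0,0,-138],0],[[0,0,-138],0],[[0,0,-138],0]]'
python3 - <<'E'
import numpy as np
P=np.array([422.8,31.8]);S=np.array([393,321])
for i,a in enumerate([83.6,80,75,70,65,60,55,50,45,40,35,30,25,20,15,10,5,0,-5,-10,-15,-20,-24,-26.5,-28]):
    t=np.radians(a);d=np.array([np.cos(t),np.sin(t)]);n=np.array([-d[1],d[0]])
    print(a,np.round(P+285*d+28*n-S),round(np.radians(a-83.6),2))
E
```

```text
time_s: 34.48
eef_pos: [0.394, 0.322, 0.1627]
ee_rot: [[-0.103, -0.995, 0.001], [-0.995, 0.103, 0.001], [-0.001, -0.001, -1.0]]
wrist_force: [0.5, -0.0, 1.1]
opening: -0.0003
83.6 [34. -3.] 0.0
80 [52. -4.] -0.06
75 [77. -7.] -0.15
70 [101. -12.] -0.24
65 [125. -19.] -0.32
60 [148. -28.] -0.41
55 [170. -40.] -0.5
50 [192. -53.] -0.59
45 [212. -68.] -0.67
40 [230. -85.] -0.76
35 [ 247. -103.] -0.85
30 [ 263. -122.] -0.94
25 [ 276. -143.] -1.02
20 [ 288. -165.] -1.11
15 [ 298. -188.] -1.2
10 [ 306. -212.] -1.28
5 [ 311. -236.] -1.37
0 [ 315. -261.] -1.46
-5 [ 316. -286.] -1.55
-10 [ 315. -311.] -1.63
-15 [ 312. -336.] -1.72
-20 [ 307. -360.] -1.81
-24 [ 302. -380.] -1.88
-26.5 [ 297. -391.] -1.92
-28 [ 295. -398.] -1.95
```

```bash
python3 -m handwheel '[[[15,-1,0],0],[[25,-2,0],0],[[34,-3,0],0],[[52,-4,0],-0.06],[[64,-5,0],-0.1],[[77,-7,0],-0.15],[[89,-9,0],-0.19],[[101,-12,0],-0.24],[[113,-15,0],-0.28],[[125,-19,0],-0.32],[[137,-23,0],-0.36],[[148,-28,0],-0.41]]'; python3 b.py k
```

```text
time_s: 35.98
eef_pos: [0.5422, 0.2934, 0.1613]
ee_rot: [[-0.494, -0.87, 0.0], [-0.87, 0.494, 0.001], [-0.001, -0.0, -1.0]]
wrist_force: [-0.2, 1.4, 1.4]
opening: -0.0001
35.975 [ 21.548   28.5561  -6.4713  54.937    0.0268 -38.8559] [0.5422 0.2934 0.1613] -119.59609029861869
wrist beam_end 0.73 [162.3, 285.0] [0.585  0.2679 0.1675]
wrist bolt_knob 0.98 [122.0, 308.2] [0.5773 0.2565 0.207 ]
wrist bolt_knob 0.67 [352.9, 293.8] [0.5139 0.2868 0.207 ]
wrist wheel_handle 0.81 [259.1, 37.0] [0.5032 0.2157 0.232 ]
top beam_end 0.86 [178.9, 181.4] [0.5897 0.2688 0.1675]
top bolt_knob 0.51 [179.1, 182.7] [0.5819 0.2589 0.207 ]
top spindle_axis 0.75 [212.6, 206.8] [0.5204 0.1737 0.18  ]
top wheel_handle 0.44 [194.7, 213.5] [0.5002 0.2113 0.232 ]
scene beam_end 0.65 [346.9, 266.7] [0.5889 0.2726 0.1675]
scene bolt_knob 0.57 [347.3, 248.8] [0.5785 0.2628 0.207 ]
scene bolt_knob 0.2 [331.2, 319.0] [0.7475 0.3537 0.207 ]
scene spindle_axis 0.88 [331.6, 230.0] [0.5273 0.1809 0.18  ]
scene wheel_handle 0.68 [350.8, 212.1] [0.4989 0.2107 0.232 ]
```

View pics/wrist_k.png

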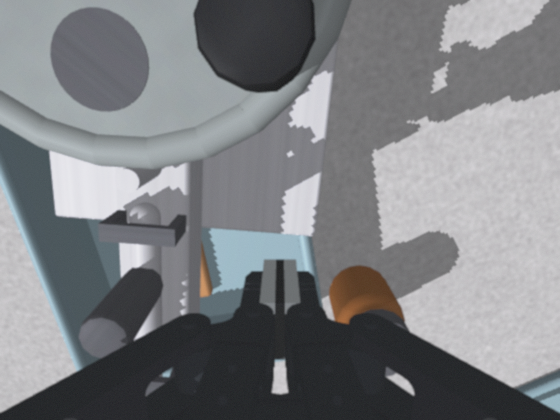

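The beam is moving along with the fingers, about 5° ahead. Continuing the arc.

```bash
python3 -m handwheel '[[[22,-12,0],-0.09],[[44,-25,0],-0.18],[[64,-40,0],-0.26],[[82,-57,0],-0.35],[[99,-75,0],-0.44],[[115,-94,0],-0.53],[[128,-115,0],-0.61],[[140,-137,0],-0.7],[[150,-160,0],-0.79],[[156,-178,0],-0.85],[[160,-192,0],-0.9],[[163,-208,0],-0.96]]'; python3 b.py l
```

```text
time_s: 38.22
eef_pos: [0.7045, 0.0852, 0.1614]
ee_rot: [[-0.996, -0.095, 0.001], [-0.095, 0.996, 0.001], [-0.001, 0.0, -1.0]]
wrist_force: [2.7, 2.5, 0.8]
opening: 0.0001
38.225 [ 0.928  38.5255 11.0229 62.4673  0.029  -4.5008] [0.7045 0.0852 0.1614] -174.57124307151125
wrist beam_end 0.93 [169.3, 286.5] [0.71   0.0376 0.1675]
wrist bolt_knob 0.88 [131.3, 300.6] [0.6929 0.0373 0.207 ]
wrist wheel_handle 0.9 [269.9, 34.7] [0.6193 0.0736 0.232 ]
top beam_end 0.6 [263.4, 140.3] [0.7052 0.039  0.1675]
top beam_end 0.49 [267.7, 179.5] [0.5971 0.0261 0.1675]
top bolt_knob 0.44 [264.6, 141.7] [0.6931 0.0344 0.207 ]
top spindle_axis 0.89 [267.6, 184.6] [0.5819 0.026  0.18  ]
scene beam_end 0.75 [265.1, 218.2] [0.5888 0.0229 0.1675]
scene beam_end 0.74 [232.4, 245.8] [0.7093 0.0371 0.1675]
scene bolt_knob 0.42 [236.5, 228.8] [0.6915 0.0365 0.207 ]
scene spindle_axis 0.7 [269.2, 214.7] [0.5831 0.0321 0.18  ]
scene wheel_handle 0.65 [267.3, 214.2] [0.6292 0.0745 0.232 ]
```

View pics/scene_l.png

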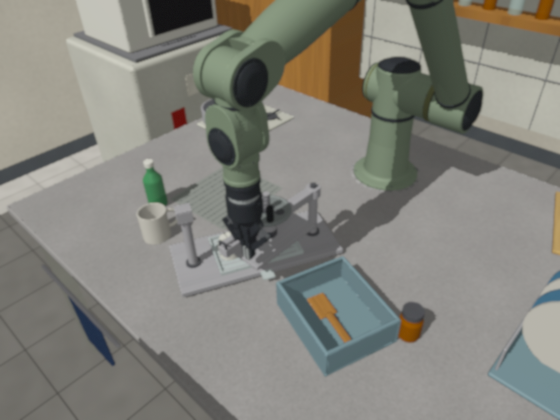

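The beam is at about 1° world yaw, with ~28° left. Going slower from here.

```bash
python3 -m handwheel '[[[2,-12,0],-0.05],[[4,-25,0],-0.09],[[4,-38,0],-0.13],[[5,-50,0],-0.18],[[5,-62,0],-0.22],[[4,-75,0],-0.26],[[3,-88,0],-0.3],[[1,-100,0],-0.35],[[-1,-108,0],-0.38],[[-2,-115,0],-0.41]]'; python3 b.py n
```

```text
time_s: 40.22
eef_pos: [0.7033, -0.0313, 0.1617]
ee_rot: [[-0.951, 0.311, 0.003], [0.311, 0.951, -0.001], [-0.003, -0.0, -1.0]]
wrist_force: [6.2, -0.9, -0.0]
opening: 0.0
40.225 [-8.5336 37.77    9.6968 61.7658 -0.0436  9.5599] [ 0.7033 -0.0313  0.1617] 161.90638558180927
wrist beam_end 0.73 [176.3, 279.9] [ 0.6883 -0.0735  0.1675]
wrist beam_end 0.53 [281.7, 20.0] [ 0.6087 -0.0014  0.1675]
wrist bolt_knob 0.87 [141.6, 293.1] [ 0.673  -0.0669  0.207 ]
wrist wheel_handle 0.88 [283.3, 19.2] [ 0.6194 -0.005   0.232 ]
scene beam_end 0.68 [408.4, 334.1] [0.6534 0.4636 0.1675]
scene bolt_knob 0.62 [215.7, 207.4] [ 0.6713 -0.0594  0.207 ]
scene spindle_axis 0.76 [250.7, 202.4] [ 0.5787 -0.0375  0.18  ]
scene wheel_handle 0.4 [243.6, 199.0] [ 0.6255 -0.0077  0.232 ]
```

View pics/wrist_n.png

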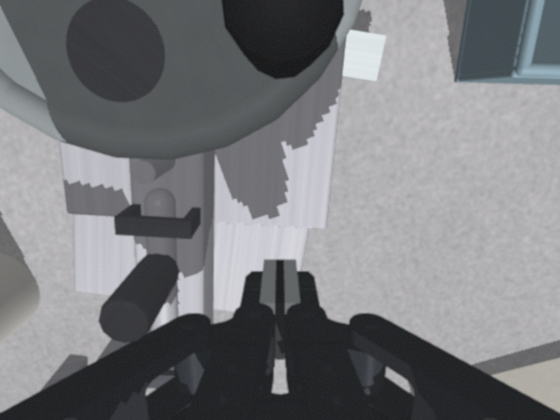

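```bash
python3 -m handwheel '[[[-2,-5,0],-0.02],[[-4,-10,0],-0.04],[[-6,-14,0],-0.06],[[-8,-18,0],-0.07],[[-9,-20,0],-0.08],[[-9,-20,0],-0.08]]'; python3 b.py o
```

```text
time_s: 41.72
eef_pos: [0.6933, -0.0492, 0.1618]
ee_rot: [[-0.924, 0.383, 0.001], [0.383, 0.924, 0.001], [-0.0, 0.001, -1.0]]
wrist_force: [1.0, 2.6, 4.0]
opening: 0.0001
41.725 [-10.1593  36.861    8.0634  61.1667   0.0431  12.35  ] [ 0.6933 -0.0492  0.1618] 157.49065327956552
wrist beam_end 0.76 [167.9, 291.1] [ 0.6786 -0.0958  0.1675]
wrist beam_end 0.51 [124.5, 306.5] [ 0.6781 -0.1164  0.1675]
wrist bolt_knob 0.57 [125.3, 307.6] [ 0.6631 -0.0895  0.207 ]
wrist wheel_handle 0.57 [260.3, 50.6] [ 0.6152 -0.0225  0.232 ]
scene beam_end 0.85 [211.4, 217.3] [ 0.6743 -0.0792  0.1675]
scene bolt_knob 0.49 [212.5, 201.4] [ 0.6609 -0.0836  0.207 ]
scene bolt_knob 0.18 [160.5, 206.1] [ 0.7567 -0.1641  0.207 ]
scene spindle_axis 0.57 [251.2, 201.5] [ 0.5753 -0.0393  0.18  ]
scene spindle_axis 0.53 [159.2, 237.1] [ 0.8108 -0.1012  0.18  ]
scene wheel_handle 0.55 [158.3, 204.5] [ 0.7724 -0.1425  0.232 ]
scene wheel_handle 0.4 [240.2, 195.9] [ 0.6225 -0.0228  0.232 ]
```

```bash
python3 -m handwheel '[[[-2,-4,0],0.0],[[-4,-8,0],-0.01],[[-5,-11,0],-0.02],[[-7,-14,0],-0.03],[[-7,-14,0],-0.03]]';python3 -m handwheel '[[[-1,-2,0],0],[[-2,-4,0],0],[[-2,-4,0],0]]'; python3 b.py p
```

```text
time_s: 43.1
eef_pos: [0.6909, -0.062, 0.1625]
ee_rot: [[-0.913, 0.408, 0.01], [0.408, 0.913, 0.003], [-0.008, 0.007, -1.0]]
wrist_force: [15.1, 5.5, 1.3]
opening: 0.0001
time_s: 43.48
eef_pos: [0.6922, -0.0651, 0.1633]
ee_rot: [[-0.913, 0.407, 0.016], [0.407, 0.913, 0.004], [-0.013, 0.011, -1.0]]
wrist_force: [19.2, 9.3, -1.8]
opening: 0.0001
43.475 [-11.642   36.1193   6.9409  59.9495   0.4415  12.3984] [ 0.6922 -0.0651  0.1633] 155.95890581084453
wrist beam_end 0.96 [200.2, 279.4] [ 0.6773 -0.0968  0.1675]
wrist bolt_knob 0.91 [179.3, 295.5] [ 0.6637 -0.0881  0.207 ]
wrist wheel_handle 0.8 [333.5, 22.6] [ 0.6148 -0.0223  0.232 ]
top bolt_knob 0.48 [413.1, 180.8] [ 0.5927 -0.3589  0.207 ]
top wheel_handle 0.38 [145.8, 207.8] [0.5137 0.3372 0.232 ]
scene beam_end 0.58 [210.1, 218.5] [ 0.6794 -0.078   0.1675]
scene bolt_knob 0.38 [211.7, 202.4] [ 0.6648 -0.082   0.207 ]
scene spindle_axis 0.68 [253.0, 200.4] [ 0.5691 -0.0392  0.18  ]
scene spindle_axis 0.3 [252.0, 244.0] [0.6841 0.0769 0.18  ]
scene wheel_handle 0.7 [240.4, 196.8] [ 0.6246 -0.0198  0.232 ]
scene wheel_handle 0.7 [406.6, 333.0] [0.7015 0.4788 0.232 ]
```

View pics/wrist_p.png

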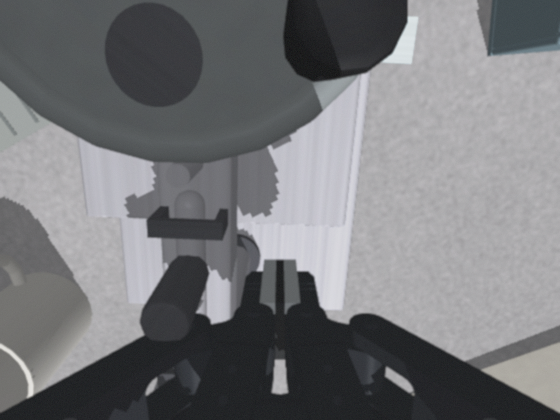

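The sideways force comes from the gripper's links against the bolt knob, not the finger on the beam. The beam end reads (.677,-.097), which is -26.8° yaw and so closed, and the knob is still drawn (r≈269 mm). Backing off and rising.

```bash
python3 -m handwheel '[[[8,16,0],0],[[18,36,0],0],[[18,36,0],0],[[18,36,50],0],[[18,36,100],0],[[18,36,130],-0.045],[[18,36,130],-0.045],[[18,36,130],-0.045]]'; python3 b.py q
```

```text
time_s: 45.22
eef_pos: [0.7013, -0.0319, 0.2893]
ee_rot: [[-0.893, 0.451, -0.003], [0.451, 0.893, -0.0], [0.003, -0.002, -1.0]]
wrist_force: [-0.5, 0.2, -0.1]
opening: 0.0
45.225 [-8.6057 35.0793 23.3613 78.4623 -0.0362 18.1932] [ 0.7013 -0.0319  0.2893] 153.20095192741783
wrist beam_end 0.79 [241.3, 207.6] [ 0.6925 -0.0617  0.1675]
wrist bolt_knob 0.82 [230.5, 201.9] [ 0.6775 -0.0569  0.207 ]
wrist spindle_axis 0.85 [208.0, 41.0] [ 0.5836 -0.0251  0.18  ]
wrist wheel_handle 0.96 [269.6, 71.2] [0.6208 0.0012 0.232 ]
top spindle_axis 0.18 [376.6, 152.8] [ 0.6712 -0.269   0.18  ]
scene beam_end 0.92 [215.7, 222.1] [ 0.6793 -0.057   0.1675]
scene bolt_knob 0.65 [320.0, 336.2] [0.7902 0.3626 0.207 ]
scene bolt_knob 0.43 [217.7, 211.2] [ 0.6777 -0.0446  0.207 ]
scene spindle_axis 0.7 [253.1, 202.9] [ 0.5761 -0.0315  0.18  ]
scene wheel_handle 0.58 [245.7, 199.0] [ 0.6222 -0.004   0.232 ]
```

View pics/wrist_q.png

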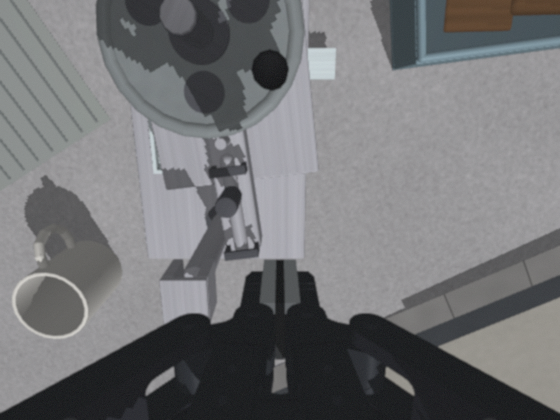

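View pics/scene_q.png

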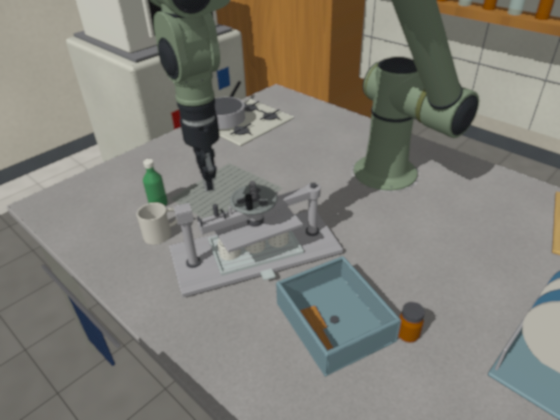

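The beam swung back about 7° when I withdrew: end at (.6925,-.062), yaw -19°, because the knob caught between the gripper links. I'll close it again, pushing further out (r≈300 mm) and clear of the knob. The spatula also looks shifted in the tub, so I'll check that first.

```bash
python3 -m handwheel '[[[16,8,0],0],[[32,15,0],0],[[32,15,-40],0],[[32,15,-80],0],[[32,15,-119],0],[[32,15,-119],0],[[32,15,-119],0]]'; python3 - <<'E'
from h import *
snap('top','top_r.png');c=snap('scene','scene_r.png');snap('wrist','wrist_r.png')
for n in ['top','scene']:
    c=robot.camera(n)
    for r in robot.pinpoint(n,'spatula')[:2]: print(n,r,onz(c,r['xy'],.01))
i=c['img'][240:380,260:440];cv2.imwrite('pics/tubz.png',cv2.resize(i,None,fx=4,fy=4,interpolation=cv2.INTER_CUBIC))
print(robot.state()['eef_pos'])
E
```

```text
time_s: 46.85
eef_pos: [0.735, -0.0167, 0.1741]
ee_rot: [[-0.893, 0.451, 0.002], [0.451, 0.893, -0.0], [-0.002, 0.001, -1.0]]
wrist_force: [0.2, 0.2, -0.7]
opening: -0.0
top {'xy': [189.5, 164.3], 'score': 0.57} [0.66060453 0.27424681 0.01      ]
scene {'xy': [321.3, 334.8], 'score': 0.92} [0.66962838 0.27310995 0.01      ]
scene {'xy': [211.4, 226.4], 'score': 0.54} [ 0.58901321 -0.21029255  0.01      ]
[ 0.73463781 -0.01665607  0.17335136]
```

View pics/tubz.png

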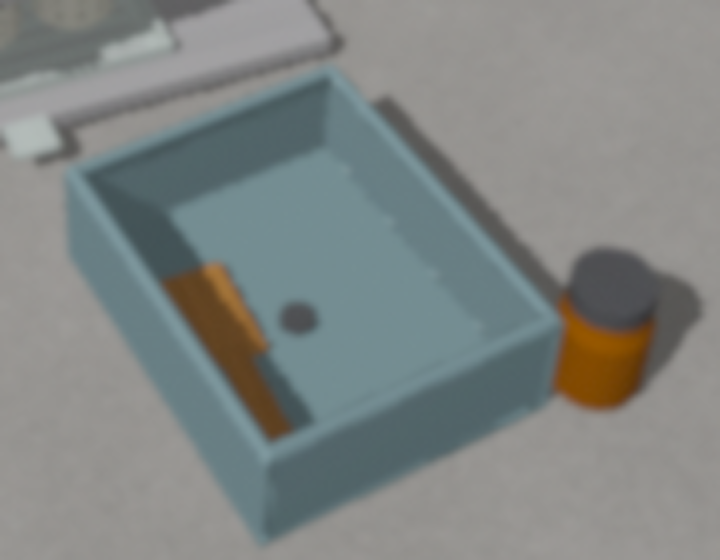

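View pics/wrist_r.png

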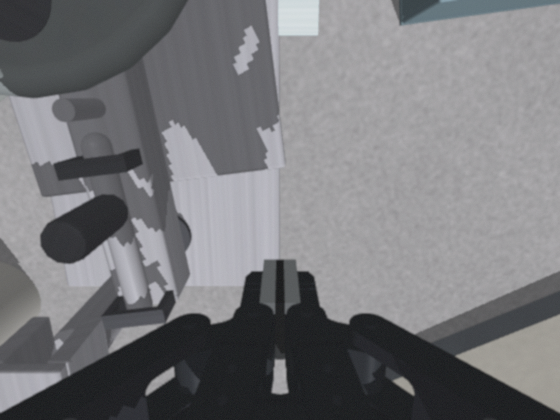

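View pics/top_r.png

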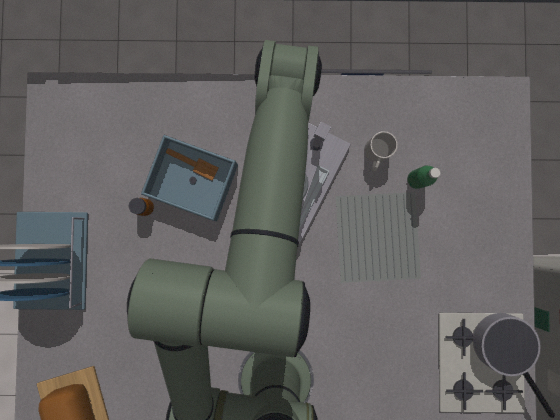

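The spatula was nudged but still lies flat in the tub, within limits. Closing the beam.

```bash
python3 -m handwheel '[[[-4,-8,0],0],[[-8,-15,0],0],[[-11,-22,0],0],[[-14,-28,0],0],[[-17,-34,0],0],[[-20,-40,0],0],[[-22,-45,0],0],[[-24,-49,0],0],[[-26,-53,0],0],[[-26,-53,0],0]]'; python3 b.py s
```

```text
time_s: 48.45
eef_pos: [0.7076, -0.0701, 0.1721]
ee_rot: [[-0.892, 0.451, -0.001], [0.451, 0.892, -0.0], [0.001, -0.001, -1.0]]
wrist_force: [0.2, -0.1, 1.2]
opening: 0.0001
48.45 [-11.5838  38.3983  12.3804  64.0414  -0.0337  15.252 ] [ 0.7076 -0.0701  0.1721] 153.16419501202023
wrist beam_end 0.63 [219.3, 240.0] [ 0.682  -0.0882  0.1675]
wrist bolt_knob 0.96 [198.7, 236.8] [ 0.6672 -0.0801  0.207 ]
scene beam_end 0.96 [209.0, 219.6] [ 0.684  -0.0767  0.1675]
scene beam_end 0.54 [246.1, 196.8] [ 0.5592 -0.0765  0.1675]
scene bolt_knob 0.48 [252.7, 201.0] [ 0.5949 -0.0109  0.207 ]
scene spindle_axis 0.85 [250.5, 199.3] [ 0.57   -0.0473  0.18  ]
```

View pics/wrist_s.png

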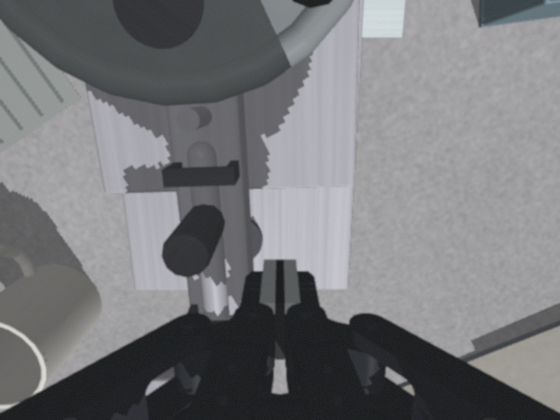

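```bash
python3 -m handwheel '[[[-1,-2,0],0],[[-2,-4,0],0],[[-3,-6,0],0],[[-4,-8,0],0],[[-4,-8,0],0]]';python3 -m handwheel '[[[-1,-2,0],0],[[-1,-2,0],0],[[-1,-2,0],0]]';python3 b.py t
```

```text
time_s: 49.82
eef_pos: [0.704, -0.078, 0.1724]
ee_rot: [[-0.892, 0.451, -0.0], [0.451, 0.892, -0.0], [-0.0, -0.0, -1.0]]
wrist_force: [0.3, 0.5, 1.1]
opening: -0.0002
time_s: 50.2
eef_pos: [0.7035, -0.0792, 0.1724]
ee_rot: [[-0.893, 0.451, 0.001], [0.451, 0.893, 0.001], [-0.0, 0.001, -1.0]]
wrist_force: [2.4, 2.9, 0.4]
opening: -0.0001
50.2 [-12.4079  37.9455  11.6017  63.6288   0.0412  14.3738] [ 0.7035 -0.0792  0.1724] 153.21832386674237
wrist beam_end 0.81 [223.0, 237.9] [ 0.6779 -0.0954  0.1675]
wrist bolt_knob 0.71 [201.2, 237.6] [ 0.6637 -0.0888  0.207 ]
scene beam_end 0.95 [208.7, 217.2] [ 0.6785 -0.0845  0.1675]
scene bolt_knob 0.44 [210.9, 201.8] [ 0.6646 -0.0853  0.207 ]
scene spindle_axis 0.7 [251.3, 199.9] [ 0.5705 -0.0439  0.18  ]
scene wheel_handle 0.57 [243.1, 194.2] [ 0.6132 -0.0226  0.232 ]
```

```bash
python3 -m handwheel '[[[-1,-1,0],0],[[-1,-2,0],0],[[-1,-2,0],0]]';python3 -m handwheel '[[[-1,-1,0],0],[[-1,-2,0],0],[[-1,-2,0],0]]';python3 -m handwheel '[[[-1,-1,0],0],[[-1,-2,0],0],[[-1,-2,0],0]]'
```

```text
time_s: 51.32
eef_pos: [0.7033, -0.0795, 0.1724]
ee_rot: [[-0.893, 0.45, 0.002], [0.45, 0.893, 0.004], [-0.0, 0.005, -1.0]]
wrist_force: [5.9, 8.7, -1.2]
opening: 0.0002
time_s: 51.7
eef_pos: [0.7032, -0.0797, 0.1725]
ee_rot: [[-0.894, 0.449, 0.004], [0.449, 0.894, 0.007], [-0.001, 0.008, -1.0]]
wrist_force: [8.3, 11.8, -1.7]
opening: 0.0
time_s: 52.08
eef_pos: [0.703, -0.0799, 0.1726]
ee_rot: [[-0.894, 0.447, 0.006], [0.447, 0.894, 0.011], [-0.001, 0.012, -1.0]]
wrist_force: [10.4, 16.0, -1.8]
opening: 0.0001
```

The force climbs with no movement, so the beam is on its stop. Backing straight off and checking it stays.

```bash
python3 -m handwheel '[[[4,8,0],0],[[8,16,0],0],[[14,28,0],0],[[20,40,0],0],[[20,40,0],0],[[20,40,40],0],[[20,40,80],0],[[20,40,117],0],[[20,40,117],0],[[20,40,117],0]]';python3 b.py u
```

```text
time_s: 53.32
eef_pos: [0.7198, -0.0458, 0.2885]
ee_rot: [[-0.892, 0.451, -0.001], [0.451, 0.892, -0.0], [0.001, -0.001, -1.0]]
wrist_force: [0.0, -0.4, -0.7]
opening: -0.0002
53.325 [-9.4936 37.6093 27.6856 80.1306 -0.0159 17.3268] [ 0.7198 -0.0458  0.2885] 153.17952648760013
wrist beam_end 0.92 [194.9, 180.9] [ 0.6778 -0.0962  0.1675]
wrist bolt_knob 0.94 [178.7, 169.5] [ 0.6633 -0.0892  0.207 ]
wrist wheel_handle 0.57 [229.3, 34.5] [ 0.6153 -0.0228  0.232 ]
scene beam_end 0.95 [207.3, 217.1] [ 0.6805 -0.0875  0.1675]
scene bolt_knob 0.46 [213.8, 205.0] [ 0.6682 -0.0701  0.207 ]
scene spindle_axis 0.55 [251.4, 199.4] [ 0.5688 -0.0453  0.18  ]
scene wheel_handle 0.7 [240.5, 191.7] [ 0.6104 -0.0348  0.232 ]
```

View pics/wrist_u.png

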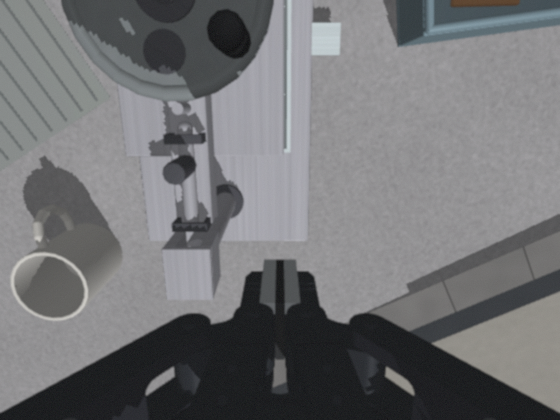

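The beam stayed closed: end at (.678,-.096), in line with the keeper at (190,270). Next I put the shut fingers between the wheel and the knob.

```bash
python3 -m handwheel '[[[-40,-16,0],0],[[-79,-31,0],0],[[-79,-31,0],0],[[-79,-31,-40],0],[[-79,-31,-60],0],[[-79,-31,-72],0],[[-79,-31,-82],0],[[-79,-31,-82],0]]';python3 b.py v
```

```text
time_s: 55.08
eef_pos: [0.6413, -0.0765, 0.2069]
ee_rot: [[-0.893, 0.451, -0.0], [0.451, 0.893, 0.0], [0.0, -0.0, -1.0]]
wrist_force: [-0.3, 0.4, -0.1]
opening: 0.0001
55.075 [-13.344   29.8521   2.6312  62.8035   0.0025  13.4466] [ 0.6413 -0.0765  0.2069] 153.20948031477275
wrist wheel_handle 0.74 [398.5, 182.6] [ 0.6165 -0.0215  0.232 ]
top wheel_handle 0.61 [145.9, 206.6] [0.5168 0.337  0.232 ]
scene beam_end 0.95 [211.7, 215.9] [ 0.6702 -0.0829  0.1675]
scene bolt_knob 0.74 [214.0, 200.8] [ 0.6569 -0.0827  0.207 ]
scene spindle_axis 0.62 [248.4, 199.6] [ 0.5745 -0.0504  0.18  ]
scene wheel_handle 0.57 [244.1, 193.9] [ 0.6108 -0.0217  0.232 ]
```

View pics/wrist_v.png

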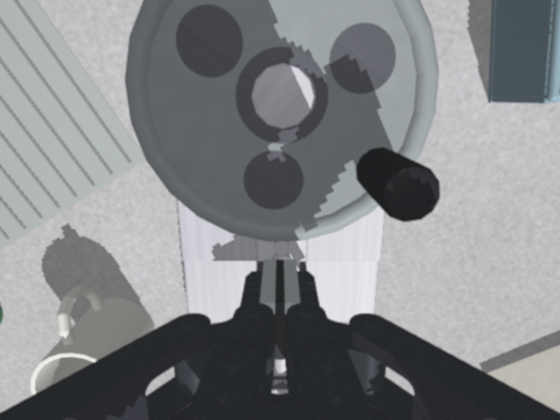

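```bash
python3 -m handwheel '[[[4,-2,0],0],[[8,-4,0],0],[[12,-6,0],0],[[16,-8,0],0],[[20,-10,0],0],[[24,-12,0],0],[[28,-14,0],0],[[31,-16,0],0],[[31,-16,0],0]]';python3 -m handwheel '[[[2,-1,0],0],[[3,-1,0],0],[[3,-1,0],0]]';python3 b.py w
```

```text
time_s: 56.95
eef_pos: [0.6719, -0.0922, 0.207]
ee_rot: [[-0.893, 0.451, -0.001], [0.451, 0.893, 0.001], [0.001, 0.001, -1.0]]
wrist_force: [-3.3, 2.6, 2.2]
opening: -0.0003
time_s: 57.32
eef_pos: [0.6721, -0.0921, 0.2069]
ee_rot: [[-0.893, 0.45, -0.006], [0.45, 0.893, 0.002], [0.007, -0.001, -1.0]]
wrist_force: [-12.1, 4.4, 5.3]
opening: -0.0
57.325 [-14.0536  33.7933   9.3091  65.8985   0.0425  12.7087] [ 0.6721 -0.0921  0.2069] 153.2375011859772
wrist beam_end 0.74 [281.9, 255.7] [ 0.6792 -0.096   0.1675]
wrist spindle_axis 0.57 [280.8, 12.7] [ 0.5752 -0.0445  0.18  ]
wrist wheel_handle 0.71 [406.1, 69.0] [ 0.6155 -0.0222  0.232 ]
wrist wheel_handle 0.65 [116.7, 304.5] [ 0.6436 -0.1465  0.232 ]
top spindle_axis 0.58 [295.0, 189.0] [ 0.5706 -0.0482  0.18  ]
top spindle_axis 0.39 [374.5, 150.2] [ 0.6783 -0.2633  0.18  ]
top wheel_handle 0.59 [285.3, 169.1] [ 0.6171 -0.0206  0.232 ]
top wheel_handle 0.51 [375.7, 149.0] [ 0.6716 -0.2542  0.232 ]
scene beam_end 0.59 [205.8, 219.1] [ 0.688  -0.0842  0.1675]
scene bolt_knob 0.51 [200.8, 203.4] [ 0.685  -0.0989  0.207 ]
scene spindle_axis 0.77 [251.9, 202.9] [ 0.5781 -0.0337  0.18  ]
scene spindle_axis 0.21 [258.8, 252.3] [0.6929 0.1078 0.18  ]
scene wheel_handle 0.4 [244.4, 194.4] [ 0.6117 -0.0197  0.232 ]
```

Motion stopped at the expected r=278.5 mm while the force rose, so the bolt is home. Retreating and checking.

```bash
python3 -m handwheel '[[[-8,4,0],0],[[-14,7,0],0],[[-14,7,0],0],[[-14,7,40],0],[[-14,7,80],0],[[-54,27,90],0],[[-84,42,90],0],[[-84,42,90],0],[[-84,42,90],0]]';python3 b.py x
```

```text
time_s: 59.2
eef_pos: [0.5921, -0.052, 0.2976]
ee_rot: [[-0.892, 0.451, 0.002], [0.451, 0.893, -0.001], [-0.002, 0.0, -1.0]]
wrist_force: [0.9, -0.6, -0.7]
opening: -0.0
59.2 [-12.1262  21.6375   2.9639  71.2302  -0.0134  14.6846] [ 0.5921 -0.052   0.2976] 153.18915704590114
wrist bolt_knob 0.57 [281.2, 349.1] [ 0.6889 -0.1011  0.207 ]
wrist spindle_axis 0.71 [281.1, 177.7] [ 0.5761 -0.0443  0.18  ]
wrist wheel_handle 0.71 [343.8, 238.2] [ 0.6169 -0.0222  0.232 ]
top beam_end 0.31 [195.4, 175.0] [0.6077 0.2241 0.1675]
scene beam_end 0.62 [209.4, 217.4] [ 0.6778 -0.0826  0.1675]
scene beam_end 0.33 [162.2, 203.7] [ 0.7227 -0.2176  0.1675]
scene bolt_knob 0.7 [201.1, 203.4] [ 0.6845 -0.0983  0.207 ]
scene spindle_axis 0.75 [250.5, 200.5] [ 0.5735 -0.0436  0.18  ]
scene spindle_axis 0.45 [257.3, 248.3] [0.6861 0.096  0.18  ]
scene wheel_handle 0.63 [240.9, 194.1] [ 0.6164 -0.0269  0.232 ]
```

View pics/wrist_x.png

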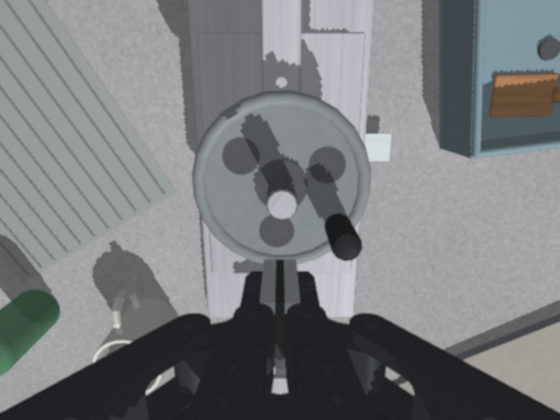

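The knob reads r=297.6 mm, so the bolt is home; spindle at (.5755,-.044), handle peg at (.6165,-.022). Gripping the peg.

```bash
python3 -m handwheel '[[[12,15,0],0],[[25,30,0],0],[[25,30,0],0],[[25,30,-30],0],[[25,30,-60],0],[[25,30,-75],0],[[25,30,-75],0]]' 0.45 40;python3 -m handwheel '[[[0,0,0],0],[[0,0,0],0],[[0,0,0],0],[[0,0,0],0],[[0,0,0],0]]' 0 40;
python3 - <<'E'
from h import *
snap('wrist','wrist_y.png');print(robot.state()['eef_pos'])
E
```

```text
time_s: 60.82
eef_pos: [0.6155, -0.0214, 0.2214]
ee_rot: [[-0.893, 0.451, -0.002], [0.451, 0.893, 0.0], [0.002, -0.001, -1.0]]
wrist_force: [0.8, -0.0, 1.1]
opening: 0.0383
time_s: 61.45
eef_pos: [0.617, -0.0217, 0.2237]
ee_rot: [[-0.893, 0.451, 0.003], [0.451, 0.893, -0.0], [-0.003, 0.001, -1.0]]
wrist_force: [-0.2, -0.5, 5.3]
opening: 0.0165
[ 0.61704655 -0.02168789  0.223696  ]
```

View pics/wrist_y.png

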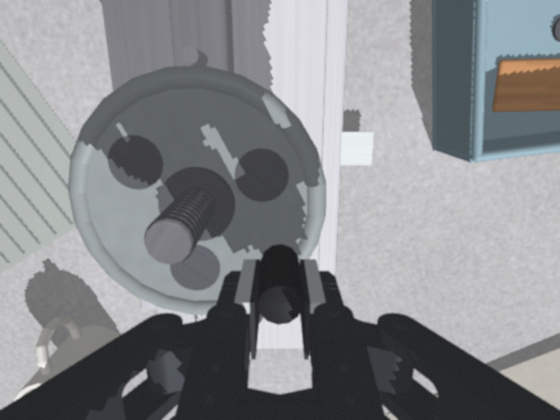

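```bash
python3 - <<'E'
import numpy as np
a0=28.6
for k in range(0,361,15):
    t=np.radians(a0-k);print(k,np.round(46.5*np.array([np.cos(t)-np.cos(np.radians(a0)),np.sin(t)-np.sin(np.radians(a0))])))
E
```

```text
0 [0. 0.]
15 [  4. -11.]
30 [  6. -23.]
45 [  4. -35.]
60 [ -1. -46.]
75 [ -9. -56.]
90 [-19. -63.]
105 [-30. -67.]
120 [-42. -69.]
135 [-54. -67.]
150 [-65. -62.]
165 [-75. -54.]
180 [-82. -45.]
195 [-86. -33.]
210 [-87. -21.]
225 [-85.  -9.]
240 [-81.   2.]
255 [-73.  11.]
270 [-63.  19.]
285 [-52.  23.]
300 [-40.  24.]
315 [-28.  22.]
330 [-17.  17.]
345 [-7. 10.]
360 [-0.  0.]
```

```bash
python3 -m handwheel '[[[4,-11,0],0],[[6,-23,0],0],[[4,-35,0],0],[[-1,-46,0],0],[[-9,-56,0],0],[[-19,-63,0],0]]'; python3 -m handwheel '[[[0,0,0],0]]'; python3 b.py z
```

```text
time_s: 62.25
eef_pos: [0.5985, -0.0832, 0.2237]
ee_rot: [[-0.893, 0.45, 0.004], [0.45, 0.893, 0.004], [-0.002, 0.005, -1.0]]
wrist_force: [2.4, 6.7, 6.2]
opening: 0.0167
time_s: 62.38
eef_pos: [0.5972, -0.0838, 0.2236]
ee_rot: [[-0.893, 0.451, 0.002], [0.451, 0.893, 0.002], [-0.001, 0.003, -1.0]]
wrist_force: [-3.3, 3.2, 6.5]
opening: 0.0164
62.375 [-15.0701  24.5461  -3.4243  61.9562   0.1414  11.7271] [ 0.5972 -0.0838  0.2236] 153.2028613791177
wrist spindle_axis 0.72 [330.3, 172.4] [ 0.5758 -0.0451  0.18  ]
wrist wheel_handle 0.78 [279.6, 285.1] [ 0.5966 -0.0852  0.232 ]
top bolt_knob 0.69 [191.2, 161.6] [0.6382 0.228  0.207 ]
top spindle_axis 0.87 [295.9, 190.9] [ 0.5655 -0.0507  0.18  ]
scene beam_end 0.58 [206.3, 218.0] [ 0.6844 -0.0866  0.1675]
scene bolt_knob 0.42 [201.8, 204.3] [ 0.6857 -0.0942  0.207 ]
scene spindle_axis 0.63 [255.1, 199.7] [ 0.5635 -0.0373  0.18  ]
scene wheel_handle 0.53 [228.7, 180.8] [ 0.5985 -0.0909  0.232 ]
scene wheel_handle 0.42 [406.1, 334.6] [0.7049 0.4799 0.232 ]
```

View pics/wrist_z.png

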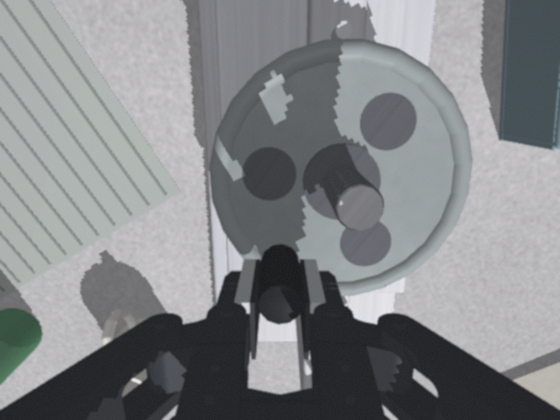

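The wheel follows. Continuing round.

```bash
python3 -m handwheel '[[[-11,-4,0],0],[[-23,-6,0],0],[[-35,-4,0],0],[[-46,1,0],0],[[-56,9,0],0],[[-63,18,0],0],[[-67,30,0],0],[[-68,42,0],0],[[-66,54,0],0],[[-62,65,0],0],[[-54,74,0],0],[[-44,82,0],0]]'; python3 -m handwheel '[[[11,4,0],0],[[23,5,0],0],[[35,3,0],0],[[46,-2,0],0],[[56,-9,0],0],[[63,-19,0],0]]';python3 -m handwheel '[[[0,0,0],0]]'; python3 b.py aa
```

```text
time_s: 64.62
eef_pos: [0.5523, -0.0024, 0.2236]
ee_rot: [[-0.893, 0.451, -0.001], [0.451, 0.893, -0.001], [0.001, -0.001, -1.0]]
wrist_force: [-4.5, -2.1, 10.2]
opening: 0.017
time_s: 65.38
eef_pos: [0.6162, -0.0199, 0.2236]
ee_rot: [[-0.893, 0.45, 0.0], [0.45, 0.893, 0.003], [0.001, 0.003, -1.0]]
wrist_force: [-4.2, 3.1, 10.7]
opening: 0.0167
time_s: 65.5
eef_pos: [0.617, -0.0215, 0.2237]
ee_rot: [[-0.892, 0.451, 0.002], [0.451, 0.892, 0.001], [-0.001, 0.001, -1.0]]
wrist_force: [0.2, 1.1, 8.0]
opening: 0.0165
65.5 [-8.8667 26.0737 -1.0228 62.8005  0.0483 17.9489] [ 0.617  -0.0215  0.2237] 153.18440366846946
wrist spindle_axis 0.95 [208.9, 190.1] [ 0.5754 -0.0437  0.18  ]
wrist wheel_handle 0.89 [281.6, 285.3] [ 0.6168 -0.0222  0.232 ]
top spindle_axis 0.6 [415.1, 178.0] [ 0.6035 -0.3732  0.18  ]
top spindle_axis 0.53 [144.4, 208.2] [0.5149 0.3574 0.18  ]
scene beam_end 0.97 [209.0, 218.2] [ 0.6805 -0.081   0.1675]
scene bolt_knob 0.56 [203.2, 205.5] [ 0.6865 -0.0879  0.207 ]
scene bolt_knob 0.29 [231.5, 254.9] [0.756  0.0916 0.207 ]
scene spindle_axis 0.69 [250.1, 201.3] [ 0.5765 -0.042   0.18  ]
scene spindle_axis 0.34 [321.6, 334.7] [0.7699 0.3505 0.18  ]
scene wheel_handle 0.38 [242.9, 192.6] [ 0.6091 -0.0277  0.232 ]
```

View pics/scene_aa.png

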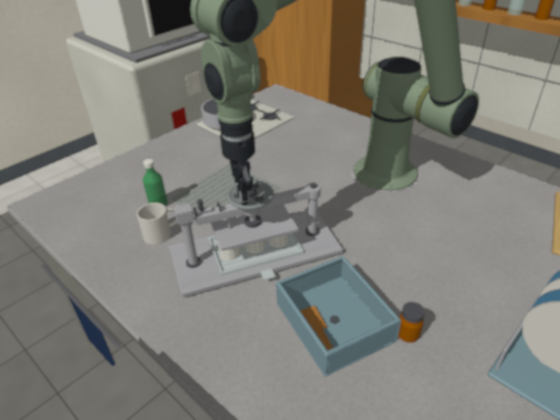

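One full turn done and the plate is visibly lower. Second turn.

```bash
python3 -m handwheel '[[[4,-11,0],0],[[6,-23,0],0],[[4,-35,0],0],[[-1,-46,0],0],[[-9,-56,0],0],[[-19,-63,0],0],[[-30,-67,0],0],[[-42,-69,0],0],[[-54,-67,0],0],[[-65,-62,0],0],[[-75,-54,0],0],[[-82,-45,0],0]]'; python3 -m handwheel '[[[-4,12,0],0],[[-5,24,0],0],[[-3,36,0],0],[[1,47,0],0],[[9,56,0],0],[[19,64,0],0],[[30,68,0],0],[[42,69,0],0],[[54,67,0],0],[[65,62,0],0],[[75,55,0],0],[[82,45,0],0]]';python3 -m handwheel '[[[0,0,0],0]]'; python3 b.py ab
```

```text
time_s: 67.75
eef_pos: [0.5367, -0.0667, 0.2237]
ee_rot: [[-0.893, 0.451, 0.006], [0.451, 0.893, -0.001], [-0.006, 0.002, -1.0]]
wrist_force: [7.4, -1.2, 1.2]
opening: 0.0171
time_s: 69.25
eef_pos: [0.6102, -0.0121, 0.224]
ee_rot: [[-0.895, 0.447, -0.01], [0.446, 0.895, 0.02], [0.018, 0.013, -1.0]]
wrist_force: [-24.9, 30.0, 30.1]
opening: 0.0168
time_s: 69.38
eef_pos: [0.6106, -0.0124, 0.2241]
ee_rot: [[-0.895, 0.447, -0.009], [0.446, 0.895, 0.018], [0.016, 0.012, -1.0]]
wrist_force: [-19.8, 23.0, 24.8]
opening: 0.017
69.375 [-8.5666 25.8844 -1.2713 63.5076  0.9596 17.9554] [ 0.6106 -0.0124  0.2241] 153.47816237804406
wrist spindle_axis 0.74 [199.6, 210.3] [ 0.5761 -0.044   0.18  ]
wrist wheel_handle 0.72 [282.3, 283.0] [ 0.6099 -0.0126  0.232 ]
top beam_end 0.3 [190.5, 163.8] [0.6384 0.238  0.1675]
top spindle_axis 0.7 [375.4, 239.0] [ 0.4377 -0.2654  0.18  ]
scene beam_end 0.63 [208.4, 219.1] [ 0.6837 -0.0794  0.1675]
scene beam_end 0.2 [320.8, 332.9] [0.7603 0.3411 0.1675]
scene spindle_axis 0.7 [252.5, 199.9] [ 0.5684 -0.0416  0.18  ]
scene spindle_axis 0.21 [255.2, 247.5] [0.6874 0.0906 0.18  ]
scene wheel_handle 0.61 [280.6, 239.7] [0.6717 0.1561 0.232 ]
scene wheel_handle 0.53 [247.5, 194.0] [ 0.6057 -0.0153  0.232 ]
```

View pics/scene_ab.png

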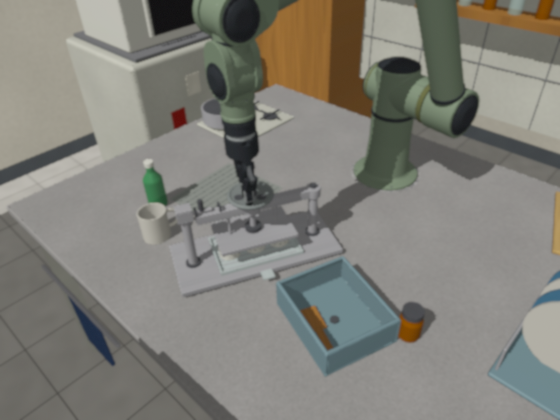

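The handle went stiff at ~42° handle angle with about 30 N tangential, more than enough. Unloading before letting go.

```bash
python3 -m handwheel '[[[-2,3,0],0],[[-4,6,0],0],[[-6,9,0],0],[[-6,9,0],0]]'; python3 -m handwheel '[[[0,0,0],0],[[0,0,0],0],[[0,0,0],0]]' 0.45; python3 -m handwheel '[[[0,0,40],0],[[0,0,80],0],[[0,0,110],0],[[0,0,110],0],[[0,0,110],0]]'; python3 b.py ac
```

```text
time_s: 70.62
eef_pos: [0.6055, -0.0074, 0.2239]
ee_rot: [[-0.894, 0.448, -0.007], [0.448, 0.894, 0.009], [0.01, 0.005, -1.0]]
wrist_force: [-15.0, 12.3, 20.1]
opening: 0.0166
time_s: 71.0
eef_pos: [0.6101, -0.0127, 0.2217]
ee_rot: [[-0.892, 0.451, -0.001], [0.451, 0.892, 0.0], [0.001, -0.0, -1.0]]
wrist_force: [0.4, 0.1, 0.3]
opening: 0.0383
time_s: 71.62
eef_pos: [0.6099, -0.0128, 0.3311]
ee_rot: [[-0.892, 0.451, -0.001], [0.451, 0.892, 0.0], [0.001, -0.0, -1.0]]
wrist_force: [-0.2, -0.2, -1.0]
opening: 0.0381
71.625 [-8.1285 23.2125 10.0763 76.9501 -0.0003 18.6956] [ 0.6099 -0.0128  0.3311] 153.17588070868442
wrist beam_end 0.58 [232.7, 292.3] [ 0.6799 -0.0991  0.1675]
wrist bolt_knob 0.81 [228.4, 324.5] [ 0.6874 -0.1019  0.207 ]
wrist spindle_axis 0.59 [227.3, 172.3] [ 0.5763 -0.0451  0.18  ]
wrist wheel_handle 0.7 [284.6, 182.9] [ 0.5943 -0.0028  0.232 ]
scene beam_end 0.8 [209.6, 216.7] [ 0.6757 -0.0844  0.1675]
scene bolt_knob 0.41 [202.2, 207.3] [ 0.6926 -0.0842  0.207 ]
scene spindle_axis 0.66 [251.3, 199.8] [ 0.5702 -0.0442  0.18  ]
scene wheel_handle 0.51 [157.0, 237.6] [ 0.8427 -0.0467  0.232 ]
scene wheel_handle 0.47 [253.4, 194.2] [ 0.5969 -0.0041  0.232 ]
```

View pics/wrist_ac.png

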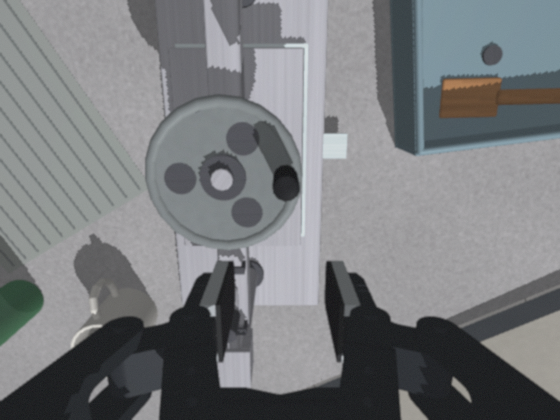

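```bash
python3 - <<'E'
import cv2
a=cv2.imread('pics/scene_ac.png')[170:300,150:350];cv2.imwrite('pics/scz.png',cv2.resize(a,None,fx=4,fy=4,interpolation=cv2.INTER_CUBIC))
E
```

```text
(no output)
```

View pics/scz.png

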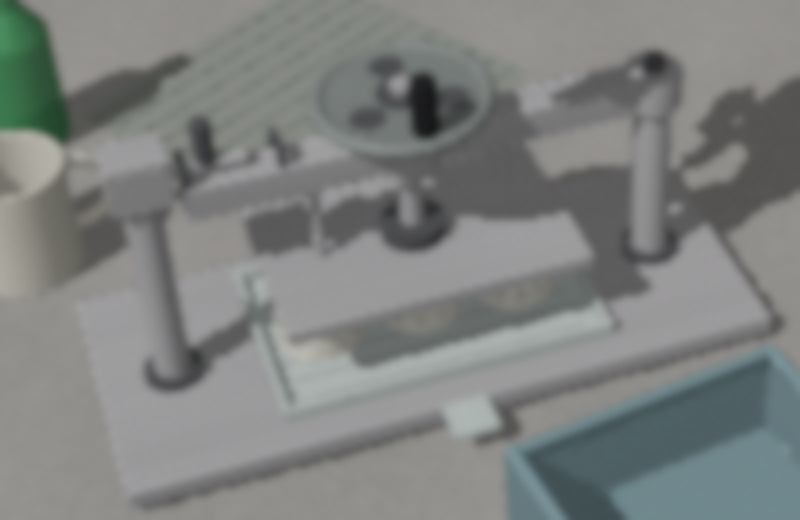

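The handle now sits at about 64°, so it sprang back roughly 20° on release. I'll check the plate height by projecting its edges.

```bash
python3 - <<'E'
from h import *
np.set_printoptions(precision=4,suppress=True)
c=robot.camera('scene');C=np.array([.5755,-.044]);u=np.array([.895,-.447]);v=np.array([.447,.895])
for z in [.081,.088,.093,.1]:
    L=[]
    for a,b,zz in [(.1025,.065,z),(-.1025,.065,z),(.1025,.065,z+.012),(-.1025,.065,z+.012),(-.1025,-.065,z+.012)]:
        p=proj(c,(*(C+a*u+b*v),zz));L.append(np.round((p-[150,170])*4))
    print(z,L)
for z in [.205,.215,.225,.235]: print('spindle top',z,(proj(c,(*C,z))-[150,170])*4)
w=robot.camera('wrist')
for z in [.205,.215,.225,.235]: print('w spindle top',z,proj(w,(*C,z)))
print(onz(w,(286,183),.248),onz(w,(222,180),.215))
for r in robot.pinpoint('scene','plate')[:2]:print(r,(np.array(r['xy'])-[150,170])*4)
for z in [.075,.081,.09]:print(z,(proj(c,(*C,z))-[150,170])*4)
E
```

```text
0.081 [array([284., 345.]), array([589., 264.]), array([282., 331.]), array([589., 250.]), array([520., 137.])]
0.088 [array([283., 337.]), array([589., 256.]), array([281., 323.]), array([589., 242.]), array([520., 129.])]
0.093 [array([282., 331.]), array([589., 250.]), array([280., 317.]), array([589., 236.]), array([520., 123.])]
0.1 [array([281., 323.]), array([589., 242.]), array([279., 308.]), array([589., 228.]), array([520., 115.])]
spindle top 0.205 [396.6173  91.2696]
spindle top 0.215 [395.4935  78.2644]
spindle top 0.225 [394.3574  65.118 ]
spindle top 0.235 [393.209  51.828]
w spindle top 0.205 [223.3624 176.3968]
w spindle top 0.215 [221.3537 179.259 ]
w spindle top 0.225 [219.1957 182.334 ]
w spindle top 0.235 [216.871  185.6466]
[ 0.5921 -0.0005  0.248 ] [ 0.5762 -0.0439  0.215 ]
{'xy': [251.3, 231.5], 'score': 0.83} [405.2 246. ]
0.075 [410.1999 248.4502]
0.081 [409.6121 241.6489]
0.09 [408.7238 231.3694]
```

Plate edges match z≈0.081 and the spindle top matches z≈0.215, so the plate is on the moulds. I'll confirm it is firm by pushing the peg clockwise from behind with shut fingers, to 12–14 N.

```bash
python3 -m handwheel '[[[-22,12,0],0],[[-44,23,0],0],[[-44,23,-40],0],[[-44,23,-80],0],[[-44,23,-109],0],[[-44,23,-109],0],[[-44,23,-109],0]]' 0; python3 -m handwheel '[[[3,-1,0],0],[[6,-3,0],0],[[8,-4,0],0],[[8,-4,0],0]]'; python3 -m handwheel '[[[2,-1,0],0],[[2,-1,0],0]]'; python3 -m handwheel '[[[2,-1,0],0],[[2,-1,0],0]]'
```

```text
time_s: 73.4
eef_pos: [0.5669, 0.0103, 0.2246]
ee_rot: [[-0.893, 0.451, 0.002], [0.451, 0.893, -0.0], [-0.002, 0.001, -1.0]]
wrist_force: [0.4, 0.4, 0.6]
opening: 0.0001
time_s: 73.9
eef_pos: [0.5744, 0.0062, 0.2234]
ee_rot: [[-0.892, 0.451, 0.0], [0.451, 0.892, -0.0], [-0.0, 0.0, -1.0]]
wrist_force: [0.6, 0.2, -0.1]
opening: -0.0001
time_s: 74.15
eef_pos: [0.5756, 0.0057, 0.2232]
ee_rot: [[-0.893, 0.451, -0.001], [0.451, 0.893, 0.001], [0.001, 0.0, -1.0]]
wrist_force: [-3.2, 1.6, 1.3]
opening: -0.0001
time_s: 74.4
eef_pos: [0.5773, 0.005, 0.2232]
ee_rot: [[-0.893, 0.451, -0.002], [0.451, 0.893, 0.001], [0.002, 0.0, -1.0]]
wrist_force: [-4.1, 2.5, 3.6]
opening: -0.0002
```

```bash
for i in 1 2 3; do python3 -m handwheel '[[[2,-1,0],0],[[2,-1,0],0]]' | egrep 'eef_pos|force'; done
```

```text
eef_pos: [0.5785, 0.0044, 0.2233]
wrist_force: [-7.0, 3.8, 5.3]
eef_pos: [0.5798, 0.0038, 0.2233]
wrist_force: [-9.9, 4.9, 8.2]
eef_pos: [0.5809, 0.0033, 0.2233]
wrist_force: [-12.2, 5.9, 8.2]
```

The force rises stiffly to ~13.5 N at the handle. Backing off, rising clear, and checking.

```bash
python3 -m handwheel '[[[-5,2,0],0],[[-12,6,0],0],[[-30,15,0],0],[[-30,15,0],0],[[-30,15,50],0],[[-30,15,100],0],[[-10,0,130],0],[[-10,0,130],0]]'; python3 b.py ad;  python3 - <<'E'
from h import *
c=robot.camera('wrist');C=np.array([.5755,-.044])
for r in robot.pinpoint('wrist','wheel_handle')[:1]:
    p=onz(c,r['xy'],.232)[:2]-C;print(np.degrees(np.arctan2(p[1],p[0])),np.linalg.norm(p))
a=cv2.imread('pics/scene_ad.png')[170:300,150:350];cv2.imwrite('pics/scz2.png',cv2.resize(a,None,fx=4,fy=4,interpolation=cv2.INTER_CUBIC))
E
```

```text
time_s: 76.15
eef_pos: [0.5771, 0.0001, 0.3557]
ee_rot: [[-0.892, 0.452, 0.006], [0.452, 0.892, -0.001], [-0.006, 0.002, -1.0]]
wrist_force: [-0.1, 0.6, 0.0]
opening: 0.0001
76.15 [-7.306  18.7907  7.1322 77.9663 -0.0303 19.5749] [0.5771 0.0001 0.3557] 153.11875925986598
wrist beam_end 0.72 [242.1, 307.0] [ 0.6791 -0.0962  0.1675]
wrist beam_end 0.38 [28.9, 166.6] [ 0.4628 -0.1993  0.1675]
wrist spindle_axis 0.94 [235.3, 202.8] [ 0.5753 -0.0452  0.18  ]
wrist spindle_axis 0.42 [287.3, 224.1] [ 0.6149 -0.0124  0.18  ]
wrist wheel_handle 0.84 [289.1, 226.1] [ 0.5998 -0.0046  0.232 ]
top beam_end 0.62 [375.0, 237.6] [ 0.4412 -0.2673  0.1675]
scene beam_end 0.68 [207.8, 218.6] [ 0.6835 -0.082   0.1675]
scene bolt_knob 0.67 [252.1, 244.8] [0.705  0.1015 0.207 ]
scene bolt_knob 0.53 [407.9, 333.3] [0.6819 0.4734 0.207 ]
scene spindle_axis 0.78 [250.1, 201.1] [ 0.576  -0.0426  0.18  ]
scene wheel_handle 0.63 [254.9, 252.4] [0.735  0.1433 0.232 ]
scene wheel_handle 0.51 [252.6, 193.6] [ 0.5965 -0.0072  0.232 ]
63.297198094570355 0.04711103296593892
```

View pics/wrist_ad.png

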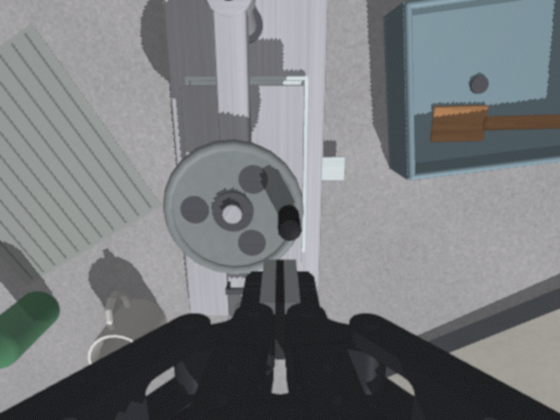

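View pics/scz2.png

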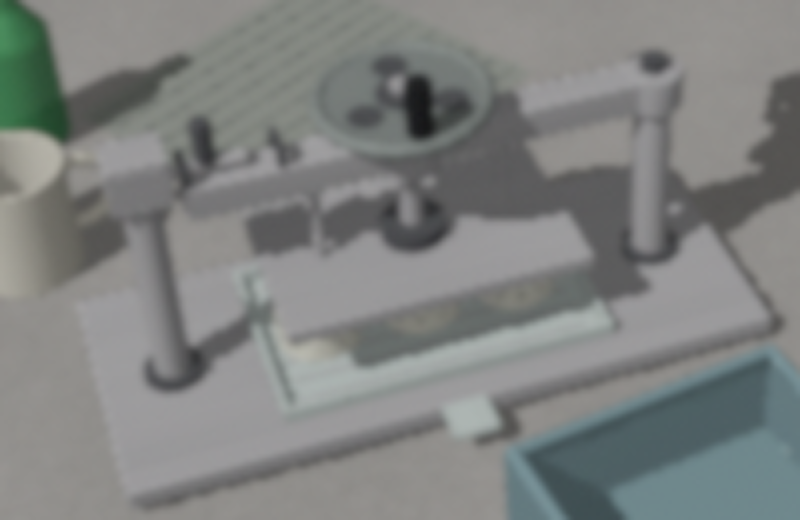

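```bash
python3 -m handwheel '[[[0,0,0],0],[[0,0,0],0],[[0,0,0],0],[[0,0,0],0]]'; python3 - <<'E'
from h import *
c=robot.camera('wrist')
for q,z in [('bolt_knob',.207),('wheel_handle',.232),('beam_end',.1675)]:
    for r in robot.pinpoint('wrist',q)[:1]:print(q,onz(c,r['xy'],z))
print(robot.state()['joint_vel']); print(robot.hand_in())
E
```

```text
time_s: 77.5
eef_pos: [0.5742, 0.0014, 0.3533]
ee_rot: [[-0.893, 0.451, -0.0], [0.451, 0.893, -0.0], [0.0, -0.0, -1.0]]
wrist_force: [0.6, 0.4, -0.1]
opening: 0.0001
wheel_handle [ 0.59619353 -0.00470909  0.232     ]
beam_end [ 0.6800628  -0.09652845  0.1675    ]
[ 0.05933128  0.00688905  0.05189339 -0.06266865 -0.0061588  -0.01401012]
the job is handed in; nothing more can be done
None
```

I finished the job and handed it in at about 78 s, leaving the press clamped on all three moulds. The system gave no verdict, so these are my own last checks:

- **Spatula:** it lies flat in the tub. Something nudged it after I set it down, but it stayed within the limits.
- **Moulds:** there were three, and they stand in a row along the middle of the drip tray. I confirmed them upright just before closing the beam; after that the plate hid most of them.
- **Beam:** it is closed on its stop. My first closing failed because the gripper caught the bolt knob and dragged the beam back about 7° as I withdrew. I closed it again, felt it firm on the stop at about 19 N, and its end has stayed in the closed position since.
- **Bolt:** the knob read 297.6 mm from the pivot, against 297 mm for fully home. The last sighting was after the wheel first went stiff. The detector did not find the knob in the final picture, so I could not re-check it at hand-in.
- **Plate:** in the camera view it sits about 81 mm above the counter, which is the height of the mould tops. A final push on the handle rose stiffly to about 13.5 N, and the handle barely moved when I let go. I could not measure the force on each mould separately.

The first winding went too far, to about 30 N at the handle, and it sprang back about 20° on release; the final push corrected that. The mug and soap bottle were upright in the last pictures. The jar was outside the last views I looked at, but I never went near it and saw nothing knocked over. The arm was still and clear of everything when I handed in.

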